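# Twist a channel nut into the bench rail against its sprung stop

## Task

Fit the red-handled channel nut into the slotted steel channel: lower it through the slot lengthwise, push it down against the sprung strip, give it a quarter turn so that it lies across the channel, and slide it along, midway between the walls, feeling for the yellow sprung fork of the end stop, until the fork is pushed in by about 3 mm. Then let it rise so that its grooves catch the channel lips, and let go. Work gently, never forcing the nut against the channel or ramming the stop, and leave everything else on the bench where it is.

Things in the scene. Friction and masses are not known exactly. Their poses are not given: they have to be found in the camera images.
- nut: Steel channel nut with red handle, upright, 62 mm tall, about 90 g; a half turn about z leaves it the same. Origin: centre of its underside; z up. Steel base 37 mm along x, 20 mm along y, 9 mm high; its top has two grooves along y at x = 10.5 to 16 mm each side, their bottoms at z = 6 mm. Round neck 16 mm in diameter, z = 9 to 25 mm. It stands on the bench.
- nut_handle (a point): Middle of the nut's red handle, 43 mm above the nut's underside. The handle is 24 mm along the nut's x, 14 mm along its y (grip across these 14 mm) and spans z = 24 to 62 mm of the nut. Keep the fingertips above the handle's bottom so that they clear the channel.
- channel: Steel slotted channel fixed to the bench, 240 mm long along its y, 52 mm wide along x, 41 mm high. Origin: centre of its underside; z up. Slot on top, full length, 24 mm wide (x = -12 to 12 mm); inside 46 mm wide. Lips z = 38 to 41 mm; their edges (x = 12 to 14.5 mm each side) turned down to z = 34 mm. The end stop is at the +y end.
- slot_entry (a point): Middle of the slot at lip top height, channel point (0, -50, 41) mm: put the nut in and turn it here. To turn, press its underside to about z = 22 mm of the channel (17 to 25 mm). Turned across and let go, it rises until the lip edges sit in its grooves: underside at z = 28 mm. It rises only if centred within 1.5 mm; across, its ends meet the side walls 4.5 mm either way.
- strip_mid (a point): Channel point (0, 0, 31) mm: top of the brass strip, 20 mm wide, that runs inside the channel on springs, when nothing presses it (the point does not move with it). It pushes up with 6.5 N plus 0.5 N per mm pressed down, 17 mm travel: about 11 N with the nut's underside at z = 22 mm. Sliding friction of the nut on it is then about 5 to 13 N.
- end_stop: Black end cap, 58 x 30 mm, 44 mm high, on the channel. Origin: centre of its underside, 135 mm from the channel's origin along the channel's y; same axes. From it a sprung yellow two-pronged fork reaches towards -y under the lips (prongs 5 mm wide, centred 15.5 mm each side, z = 20 to 32 mm), so it meets the ends of a nut lying across.
- fork_nearest (a point): Point on the channel's middle line, 105 mm from the end cap's origin (30 mm from the channel's): the farthest out that the fork's tips can be. Their real place was set by hand and is not measured: 0 to 30 mm from here towards the cap. A yellow crosspiece in the slot starts 18 mm behind the tips. The fork gives from 1 N, plus 1 N per mm; 12 mm travel.
- spare_nut: Wider channel nut with a blue handle, base 42 x 30 mm, 62 mm tall, does not fit this channel; origin under its centre. To be left alone.
- cell0: Purple upright cylinder cell, 21 mm in diameter, 63 mm tall; origin under its centre. To be left alone.
- cell1: A second such purple cell. To be left alone.
- pliers: Green-handled pliers lying flat, about 165 mm long along x. To be left alone.
- tape_roll: Orange ring of 60 mm diameter, 20 mm high, lying flat. To be left alone.
- driver: Screwdriver lying flat along its x. To be left alone.
Things that resemble listed ones, but are neither listed nor needed, are in the scene too. What is shaped like the nut but green or purple is not meant.

How it is judged:
By the outcome, as a careful person would: the job done as asked, in the order asked, and still so for the second after the job is handed in, with the robot touching nothing.
It also fails if it takes over 72 s, if anything falls off the work surface, if the arm or the gripper's body presses on something with over 40 N, if the wrist force passes 120 N, or if a joint passes its speed limit or range.

## Robot

A 6-joint arm with a two-finger parallel gripper is mounted at the origin on the work surface. World frame = base frame: x ahead of the robot, y to its left, z up, the work surface at z = 0. Lengths are in mm, angles in degrees, forces in N, time in s.
With the tool pointing down it reaches from about 300 to 850 mm from the base axis. Payload 4.2 kg.
Tool frame: the origin (TCP) lies at the very end of the fingers, on their centre line; the grasp point (between the pads) lies 19 mm behind it; z points along the fingers, y is the direction in which the jaws open and shut (so a half turn about z gives the same grasp; the last joint's range is limited). The gripper opens to 91 mm and grips with 3 to 60 N. Pads are 32 mm wide; open, the fingers measure 118 mm over their backs; the gripper's body (76 mm by 178 mm) begins 60 mm behind the grasp point.
Start: joints at [63.197, 18.312, 89.639, -0, 72.044, -1.146], TCP at [248.97, 518.321, 213.976] pointing down, gripper open.
Joint ranges: [-177.97, 177.97], [-48.28, 115.42], [12.27, 149.76], [-77.06, 257.06], [2.81, 150.46], [-146.56, 146.56]. Speed limits (degrees/s): [147.25, 147.25, 180, 180, 180, 180].

## Interface

Orientations are given as [roll, pitch, yaw] about the fixed x, y, z axes, in that order (R = Rz(yaw) Ry(pitch) Rx(roll)).
In Python, from workcell import telemetry, grab_frame, job gives the robot as it stands.
- The arm moves only by the tool drive_tool, never from a script. Its argument "moves" is a list of rows, each an object of numbers: "claw": the closure, from -1 (fully open) to 1 (shut); "dx", "dy", "dz": the shift along the tool's x, y, z in units of 20 mm (1.0 is 20 mm); "yaw": the turn about the tool's z in units of 0.15 rad (1.0 is 0.15 rad). In form: [{"claw": .., "dx": .., "dy": .., "dz": .., "yaw": ..}, ...]. A call has 1 to 5 rows; each row shifts and turns the pose as measured when the row begins, along the tool's axes as they then stand; what a row does not reach is not made up. A row lasts 1/8 s, in which the tool goes at most 62.5 mm and 10.7 degrees, less where a joint would pass 70% of its speed; a pose out of reach is approached as far as the arm can. A call with a number of a shift or a turn outside -1 to 1 is refused whole. A call with a gripper value outside its range is refused whole. The fingers move at their own pace and stop on an object; "grip_force" is the grip in N (left out, the last holds). Time passes only in rows, so rows that do not move let the fingers close. It gives the time, the measured TCP pose, the force and the opening at its end, in the units of the state.
- telemetry.state(): the state, without advancing time (a new reading comes with each control period).
- grab_frame(name): name is "scene" or "top"; returns a dict with "color" (384x512x3 uint8, blue, green, red), "vertical_fov" (degrees; the focal length in pixels is half the picture's height over the tangent of half this angle, whatever the lens; pixels are square), "cx", "cy" (the principal point, pixels), "pose" (4x4, takes a point from camera to world coordinates). Camera axes: x right, y down, z forward; pixel columns grow to the right and rows downward; lengths in mm; the calibration is good to about 2 mm. A picture is of the moment at which its call begins. There is no depth.
- job.job_done(): hands the job in, once; it reports no verdict.
The state is a dict: "time_s": time; "qpos": joint angles; "qvel": joint speeds; "effort": joint torques, N m; "ee_pos": TCP position; "ee_rot": TCP orientation; "force": force on the tool from outside, world axes, zero at the start; "torque": the same for the moment, N m; "gripper_width": finger opening in mm.
Only numpy, scipy, OpenCV 4.12 (cv2) and the standard library are available. Lean on these libraries where they do the work, as an engineer would, in place of code of your own. Each camera call takes 0.05 s, during which the arm holds its last target.

## Working session

There is one attempt and no reset: what is moved stays moved. The work goes in short steps, Python scripts to look and compute and a tool call to move; the robot and the scene stay as the last step left them, time stands still between calls to the robot, and variables do not carry over. Pictures are saved under pics/ and viewed, and the job is handed in when it is done.

Besides the shell and the picture viewer there is one more tool, called after "Emit:" as name(argument=value, ...) on one line, values as JSON. drive_tool: Moves the arm, as the interface text tells. Its arguments: {"type":"object","properties":{"moves":{"type":"array"},"grip_force":{"type":"number"}},"required":["moves"]}

```bash
mkdir -p pics; ls
python3 - <<'E'
from workcell import telemetry, grab_frame, job
import cv2,json,numpy as np
print(telemetry.state())
for n in("scene","top"):
    f=grab_frame(n); cv2.imwrite(f"pics/{n}0.png",f["color"])
    print(n,f["vertical_fov"],f["cx"],f["cy"],np.array(f["pose"]).round(4).tolist(),[k for k in f])
    np.savez(f"{n}0.npz",**{k:np.array(v) for k,v in f.items()})
E
```

```text
pics
{'time_s': 0.0, 'qpos': array([ 6.31967524e+01,  1.83511761e+01,  8.97057617e+01, -1.74067102e-03,
        7.20437949e+01, -1.14470089e+00]), 'qvel': array([ 0.05622211,  0.0360489 ,  0.05592363,  0.11561649, -0.08037532,
        0.03756588]), 'effort': array([-1.22574693e-03, -4.12453866e+01, -2.31970024e+01,  7.25435000e-02,
        4.56866424e-02, -1.18841376e-04]), 'ee_pos': array([248.74996738, 517.85332926, 213.12930961]), 'ee_rot': array([-1.79899254e+02, -3.57772413e-04,  1.54341991e+02]), 'force': array([ 0.5479979,  0.1732713, -0.3346596]), 'torque': array([ 0.02606089, -0.02575185, -0.02592117]), 'gripper_width': 91.23568753526935}
scene 49.18745285285729 260.56829027136024 192.83450087453795 [[0.8834, 0.3662, -0.2924, 890.0208], [0.4684, -0.6698, 0.5761, -635.1138], [0.0151, -0.6459, -0.7633, 906.2457], [0.0, 0.0, 0.0, 1.0]] ['color', 'vertical_fov', 'cx', 'cy', 'pose']
top 44.71741880373506 255.85856885694108 199.9438337605157 [[0.0274, -0.9979, 0.0594, 474.2222], [-0.9996, -0.0276, -0.002, -6.56], [0.0036, -0.0593, -0.9982, 1446.3034], [0.0, 0.0, 0.0, 1.0]] ['color', 'vertical_fov', 'cx', 'cy', 'pose']
```

View pics/scene0.png

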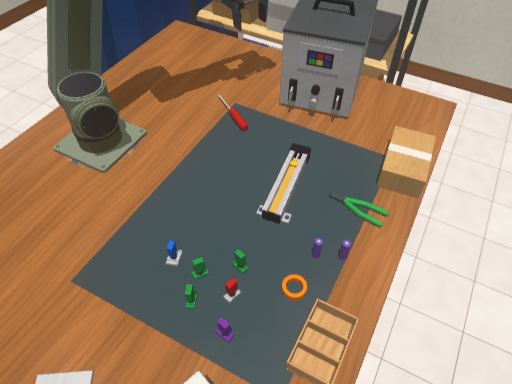

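View pics/top0.png

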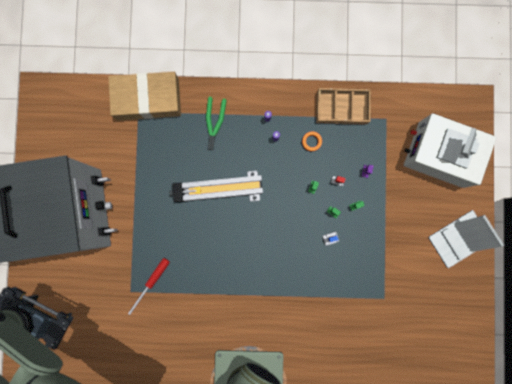

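```bash
cat > h.py <<'E'
import numpy as np,cv2
from scipy.spatial.transform import Rotation as R
def load(n): 
    return dict(np.load(n+".npz"))
def fr(n,tag):
    from workcell import grab_frame
    f=grab_frame(n); np.savez(tag+".npz",**{k:np.array(v) for k,v in f.items()}); return f
def foc(f): return 192/np.tan(np.radians(float(f["vertical_fov"]))/2)
def proj(f,P):
    P=np.atleast_2d(np.array(P,float)); T=np.array(f["pose"]); c=(P-T[:3,3])@T[:3,:3]
    return c[:,:2]/c[:,2:]*foc(f)+[float(f["cx"]),float(f["cy"])]
def unproj(f,uv,z):
    uv=np.atleast_2d(np.array(uv,float)); T=np.array(f["pose"])
    d=np.c_[(uv-[float(f["cx"]),float(f["cy"])])/foc(f),np.ones(len(uv))]@T[:3,:3].T
    return T[:3,3]+d*((z-T[2,3])/d[:,2])[:,None]
def crop(f,x0,y0,w,h,s,out):
    c=cv2.resize(f["color"][y0:y0+h,x0:x0+w],None,fx=s,fy=s,interpolation=cv2.INTER_CUBIC)
    for u in range((x0+9)//10*10,x0+w,10):
        p=int((u-x0+.5)*s); cv2.line(c,(p,0),(p,6 if u%20 else 12),(255,255,255),1)
        if u%20==0: cv2.putText(c,str(u),(p-10,24),0,.4,(255,255,255),1)
    for v in range((y0+9)//10*10,y0+h,10):
        p=int((v-y0+.5)*s); cv2.line(c,(0,p),(6 if v%20 else 12,p),(255,255,255),1)
        if v%20==0: cv2.putText(c,str(v),(14,p+4),0,.4,(255,255,255),1)
    cv2.imwrite(out,c)
E
python3 - <<'E'
from h import *
s=load("scene0");t=load("top0")
crop(s,250,135,75,95,6,"pics/c_s_ch.png")
crop(t,165,160,110,50,7,"pics/c_t_ch.png")
crop(s,150,230,120,120,5,"pics/c_s_nut.png")
crop(t,300,150,80,100,6,"pics/c_t_nut.png")
E
```

```text
(no output)
```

View pics/c_s_ch.png

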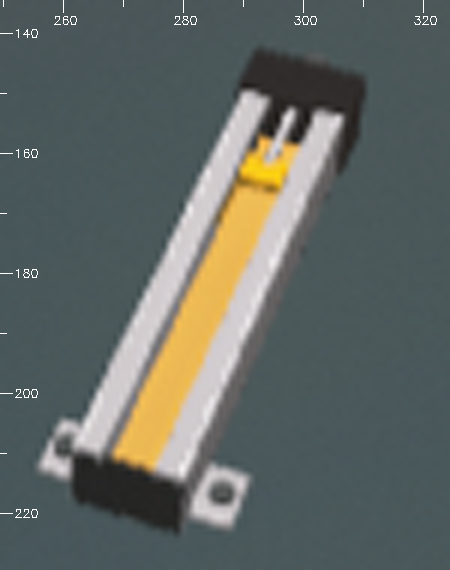

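View pics/c_t_ch.png

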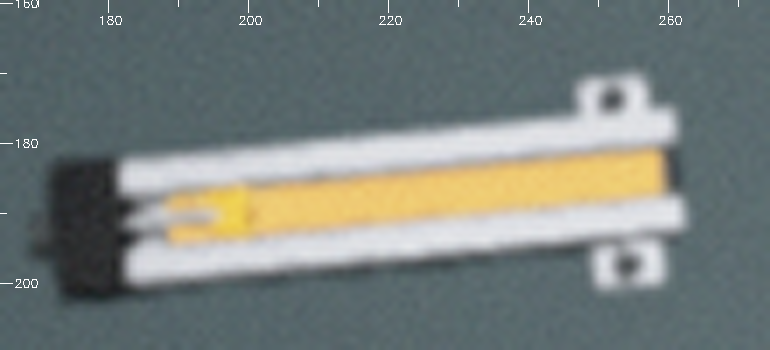

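View pics/c_s_nut.png

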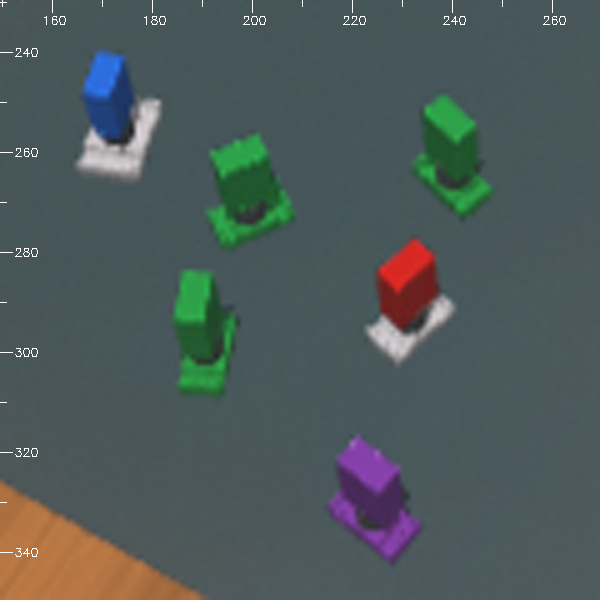

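View pics/c_t_nut.png

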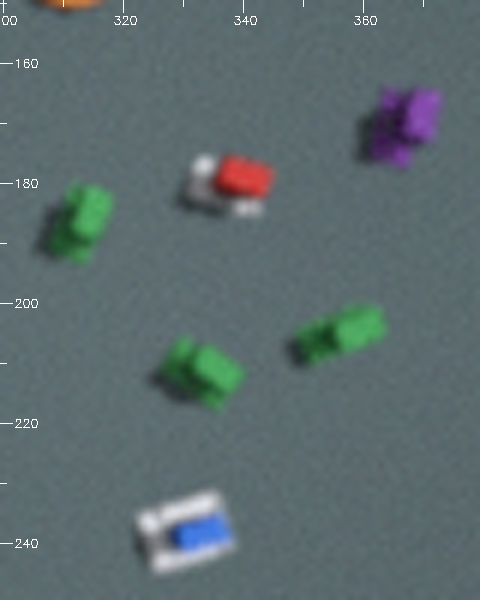

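```bash
cat > fit.py <<'E'
from h import *
from scipy.optimize import minimize
from scipy.spatial import ConvexHull
def T(p,P):
    x,y,a=p; c,s=np.cos(np.radians(a)),np.sin(np.radians(a)); P=np.atleast_2d(np.array(P,float))
    return np.c_[x+c*P[:,0]-s*P[:,1],y+s*P[:,0]+c*P[:,1],P[:,2]]
def ras(polys,box,ss=8):
    x0,y0,w,h=box; m=np.zeros((h*ss,w*ss),np.float32)
    for q in polys:
        qq=np.round(((q-[x0,y0]+.5)*ss-.5)*16).astype(np.int32)
        cv2.fillPoly(m,[qq],1.0,shift=4)
    m=cv2.resize(m,(w,h),interpolation=cv2.INTER_AREA); return cv2.GaussianBlur(m,(0,0),.6)
def fitmask(f,img,box,polyf,p0,step=(4,4,3)):
    x0,y0,w,h=box; I=img[y0:y0+h,x0:x0+w].astype(np.float32)
    def cost(p):
        m=ras(polyf(f,p),box); A=np.c_[m.ravel(),np.ones(m.size)]
        c,_,_,_=np.linalg.lstsq(A,I.ravel(),rcond=None); return ((A@c-I.ravel())**2).mean()
    best=None
    S=np.array([p0]+[np.array(p0)+np.eye(3)[i]*step[i] for i in range(3)])
    r=minimize(cost,p0,method="Nelder-Mead",options=dict(initial_simplex=S,xatol=.01,fatol=1e-4))
    r=minimize(cost,r.x,method="Nelder-Mead",options=dict(xatol=.01,fatol=1e-4,initial_simplex=np.array([r.x]+[r.x+np.eye(3)[i]*.7 for i in range(3)])))
    return r.x,r.fun,I.var()
def lips(f,p,z=41):
    out=[]
    for a,b in((-26,-12),(12,26)):
        out.append(proj(f,T(p,[[a,-120,z],[b,-120,z],[b,120,z],[a,120,z]])))
    return out
def handle(f,p,z=0):
    B=[[sx*12,sy*7,z+zz] for sx in(-1,1) for sy in(-1,1) for zz in(24,62)]
    q=proj(f,T(p,B)); return [q[ConvexHull(q).vertices]]
def redness(f):
    c=f["color"].astype(np.float32); return np.clip(c[...,2]-np.maximum(c[...,0],c[...,1])*1.0,0,None)
def white(f):
    c=f["color"].astype(np.float32); return c.min(2)
E
python3 - <<'E'
from fit import *
s=load("scene0");t=load("top0")
# rough
A=unproj(t,[[262,183.4],[178,190.5]],41); print(A)
d=A[1]-A[0]; yaw=np.degrees(np.arctan2(d[1],d[0]))-90; c=A[0,:2]+120*d[:2]/np.hypot(*d[:2]); print(c,yaw)
N=unproj(t,[[338,179]],43);print(N, unproj(s,[[231,285]],43))
for n,f,b in(("top",t,(165,160,110,50)),("scene",s,(250,135,75,95))):
    print(n,fitmask(f,white(f),b,lips,[c[0],c[1],yaw]))
for n,f,b in(("top",t,(320,165,35,30)),("scene",s,(215,270,45,40))):
    for y0 in(60,90,120,150,):
        print(n,y0,fitmask(f,redness(f),b,handle,[N[0,0],N[0,1],y0]))
E
```

```text
[[608.45348455 -26.56926856  41.        ]
 [579.92048207 226.26589028  41.        ]]
[594.99664073  92.67381659] 6.438712996927336
[[ 627.9746618  -255.75636551   43.        ]] [[ 628.8186464 -257.9985397   43.       ]]
top (array([593.13009   ,  93.8218105 ,   7.21355542]), np.float64(400.43823273033735), np.float32(2062.0518))
scene (array([597.27579646,  92.51677009,   7.22789242]), np.float64(268.85115367845594), np.float32(1552.2355))
top 60 (array([ 627.78372852, -262.10530783,   69.85212774]), np.float64(57.23128490985091), np.float32(602.35675))
top 90 (array([ 627.68661518, -262.05965537,   81.67523378]), np.float64(52.86932088510197), np.float32(602.35675))
top 120 (array([ 627.79584915, -262.23772234,   76.23168764]), np.float64(51.725865554773605), np.float32(602.35675))
top 150 (array([ 627.58526423, -262.06061219,  153.78741855]), np.float64(228.56410648301758), np.float32(602.35675))
scene 60 (array([ 629.86539149, -259.91451097,   64.50171424]), np.float64(197.04776155778305), np.float32(1093.9615))
scene 90 (array([ 629.96570739, -259.97710289,   81.16093794]), np.float64(175.46798953035827), np.float32(1093.9615))
scene 120 (array([ 630.07591772, -259.9731054 ,   79.02824687]), np.float64(175.58650367305776), np.float32(1093.9615))
scene 150 (array([ 628.33169102, -256.82315736,  158.0315892 ]), np.float64(382.82689003424014), np.float32(1093.9615))
```

```bash
cat >> fit.py <<'E'
def redsoft(f):
    c=f["color"].astype(np.float32); return 255*np.clip((c[...,2]-np.maximum(c[...,0],c[...,1]))/70,0,1)
def overlay(f,polys,x0,y0,w,h,s,out,cols=((0,255,0),)):
    c=cv2.resize(f["color"][y0:y0+h,x0:x0+w],None,fx=s,fy=s,interpolation=cv2.INTER_CUBIC)
    for i,q in enumerate(polys):
        cv2.polylines(c,[np.round((q-[x0,y0]+.5)*s).astype(np.int32)],True,cols[i%len(cols)],1)
    cv2.imwrite(out,c)
E
python3 - <<'E'
from fit import *
s=load("scene0");t=load("top0")
R={}
for n,f,b in(("top",t,(320,165,35,30)),("scene",s,(215,270,45,40))):
    r=fitmask(f,redsoft(f),b,handle,[628,-260,78]);print(n,r); R[n]=r[0]
def sq(f,p,w,l,z): return proj(f,T(p,[[-w,-l,z],[w,-l,z],[w,l,z],[-w,l,z]]))
pt=(593.13,93.82,7.21);ps=(597.28,92.5,7.23)
overlay(t,handle(t,R["top"])+[sq(t,R["top"],18.5,10,0),sq(t,R["top"],12,7,62)],315,160,45,35,8,"pics/o1.png",((0,255,0),(255,0,0),(255,255,0)))
overlay(s,handle(s,R["scene"])+[sq(s,R["scene"],18.5,10,0),sq(s,R["scene"],12,7,62)],215,270,45,40,10,"pics/o2.png",((0,255,0),(255,0,0),(255,255,0)))
def cap(f,p): 
    q=np.array(p);B=[[a,b,z] for a in(-29,29) for b in(120,150) for z in(0,44)]
    h=proj(f,T(p,B));return [h[ConvexHull(h).vertices]]
overlay(t,lips(t,pt)+cap(t,pt),165,160,110,50,7,"pics/o3.png")
overlay(s,lips(s,ps)+cap(s,ps),250,135,75,95,6,"pics/o4.png")
E
python3 - <<'E'
import cv2,numpy as np
a=[cv2.imread(f"pics/o{i}.png") for i in(1,2,3,4)]
H=560
def pad(x,w,h): return cv2.copyMakeBorder(x,0,max(0,h-x.shape[0]),0,max(0,w-x.shape[1]),0)
top=np.hstack([pad(a[0],360,400)[:400],pad(a[1],440,400)[:400]]);cv2.imwrite("pics/oa.png",top)
E
```

```text
top (array([ 627.70135628, -262.02715424,   79.6925097 ]), np.float64(94.63035681328378), np.float32(2973.7324))
scene (array([ 630.29457148, -260.55981185,   77.6837096 ]), np.float64(99.24470318212738), np.float32(4766.688))
```

View pics/oa.png

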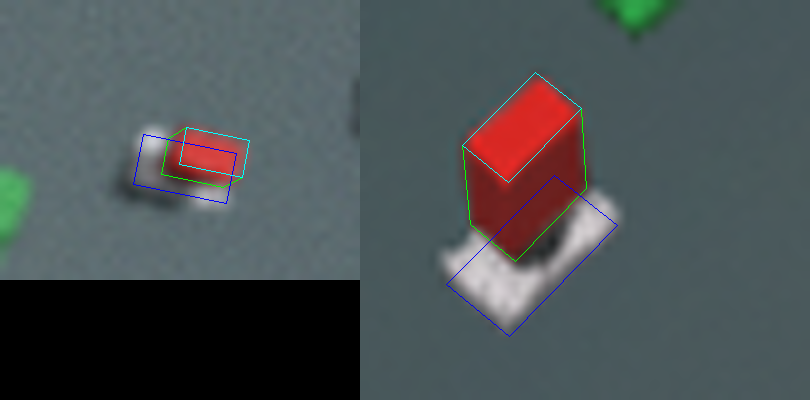

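View pics/o3.png

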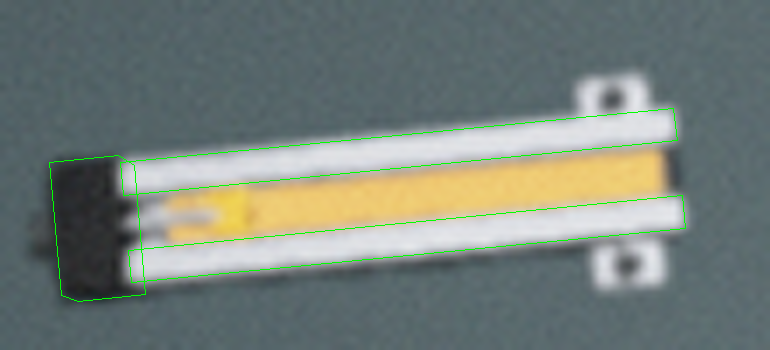

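View pics/o4.png

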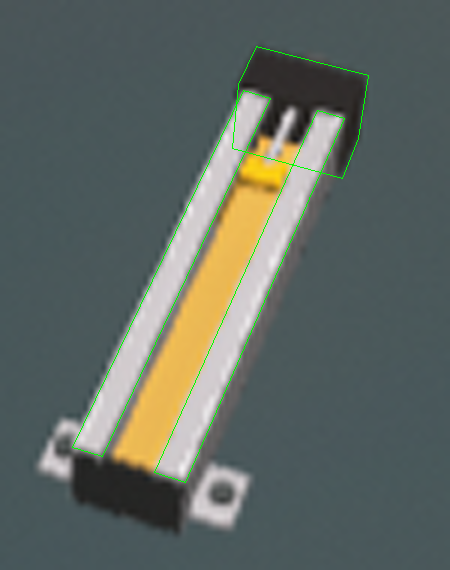

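Emit:
drive_tool(moves=[{"claw": -1, "dx": -1, "dy": -0.8, "dz": 0, "yaw": 1}, {"claw": -1, "dx": -1, "dy": -0.6, "dz": 0, "yaw": 1}, {"claw": -1, "dx": -1, "dy": -0.4, "dz": 0, "yaw": 1}, {"claw": 0, "dx": -1, "dy": -0.2, "dz": 0, "yaw": 1}, {"claw": 0, "dx": -1, "dy": 0, "dz": 0, "yaw": 1}], grip_force=20)

```text
time_s: 0.72
ee_pos: [297.2, 415.2, 210.6]
ee_rot: [-179.7, 0.2, 110.1]
force: [-0.6, 0.8, -0.2]
gripper_width: 74.1
```

```bash
cat > go.py <<'E'
import sys,numpy as np
from workcell import telemetry
s=telemetry.state()
def rel(x,y,z,yaw):
    a=np.radians(s["ee_rot"][2]); d=np.array([x,y])-s["ee_pos"][:2]
    dy=(yaw-s["ee_rot"][2]+180)%360-180
    return [round(float(v),2) for v in((d@[np.cos(a),np.sin(a)])/20,(d@[np.sin(a),-np.cos(a)])/20,(s["ee_pos"][2]-z)/20,-np.radians(dy)/.15)]
print("t",round(s["time_s"],2),"pos",s["ee_pos"].round(1),"rot",s["ee_rot"].round(1),"F",s["force"].round(1),"w",round(s["gripper_width"],1))
if len(sys.argv)>4: print("rel units dx dy dz yaw",rel(*map(float,sys.argv[1:5])))
E
python3 go.py 629 -261.3 213 78.7
```

```text
t 0.72 pos [297.2 415.2 210.6] rot [-179.7    0.2  110.1] F [-0.6  0.8 -0.2] w 74.1
rel units dx dy dz yaw [-37.47, 3.94, -0.12, 3.66]
```

Emit:
drive_tool(moves=[{"claw": 0, "dx": -1, "dy": 0.5, "yaw": 1}, {"claw": 0, "dx": -1, "dy": 0.7, "yaw": 1}, {"claw": 0, "dx": -1, "dy": 0.8, "yaw": 1}, {"claw": 0, "dx": -1, "dy": 0.8, "yaw": 0.6}, {"claw": 0, "dx": -1, "dy": 0.8}])

```text
validation failed for argument at $.mo...
```

Emit:
drive_tool(moves=[{"claw": 0, "dx": -1, "dy": 0.8}, {"claw": 0, "dx": -1, "dy": 0.8}, {"claw": 0, "dx": -1, "dy": 0.8}, {"claw": 0, "dx": -1, "dy": 0.8}, {"claw": 0, "dx": -1, "dy": 0.8}])

```text
validation failed for argument at $.mo...
```

Emit:
drive_tool(moves=[{"claw": 0, "dx": -1, "dy": 0.8}, {"claw": 0, "dx": -1, "dy": 0.8}, {"claw": 0, "dx": -1, "dy": 0.8}, {"claw": 0, "dx": -1, "dy": 0.8}, {"claw": 0, "dx": -1, "dy": 0.8}])

```text
validation failed for argument at $.mo...
```

```bash
python3 go.py 629 -261.3 213 78.7
```

```text
t 0.72 pos [297.2 415.2 210.6] rot [-179.7    0.2  110.1] F [-0.6  0.8 -0.2] w 74.1
rel units dx dy dz yaw [-37.47, 3.94, -0.12, 3.66]
```

All keys are needed.

Emit:
drive_tool(moves=[{"claw": 0, "dx": -1, "dy": 0.5, "dz": 0, "yaw": 1}, {"claw": 0, "dx": -1, "dy": 0.7, "dz": 0, "yaw": 1}, {"claw": 0, "dx": -1, "dy": 0.8, "dz": 0, "yaw": 1}, {"claw": 0, "dx": -1, "dy": 0.8, "dz": 0, "yaw": 0.6}, {"claw": 0, "dx": -1, "dy": 0.8, "dz": 0, "yaw": 0}])

```text
time_s: 1.35
ee_pos: [374.2, 315.1, 209.0]
ee_rot: [-179.7, 0.6, 78.1]
force: [0.5, 0.3, 0.2]
gripper_width: 45.9
```

Emit:
drive_tool(moves=[{"claw": 0, "dx": -1, "dy": 0.8, "dz": 0, "yaw": 0}, {"claw": 0, "dx": -1, "dy": 0.8, "dz": 0, "yaw": 0}, {"claw": 0, "dx": -1, "dy": 0.8, "dz": 0, "yaw": 0}, {"claw": 0, "dx": -1, "dy": 0.8, "dz": 0, "yaw": 0}, {"claw": 0, "dx": -1, "dy": 0.8, "dz": 0, "yaw": 0}])

```text
time_s: 1.98
ee_pos: [432.3, 196.1, 207.9]
ee_rot: [-179.6, 0.7, 78.1]
force: [-0.8, 0.7, 0.5]
gripper_width: 45.6
```

Emit:
drive_tool(moves=[{"claw": 0, "dx": -1, "dy": 0.8, "dz": 0, "yaw": 0}, {"claw": 0, "dx": -1, "dy": 0.8, "dz": 0, "yaw": 0}, {"claw": 0, "dx": -1, "dy": 0.8, "dz": 0, "yaw": 0}, {"claw": 0, "dx": -1, "dy": 0.8, "dz": 0, "yaw": 0}, {"claw": 0, "dx": -1, "dy": 0.8, "dz": 0, "yaw": 0}])

```text
time_s: 2.6
ee_pos: [490.2, 77.4, 206.6]
ee_rot: [-179.3, 0.8, 78.1]
force: [0.4, -0.2, 0.1]
gripper_width: 45.8
```

```bash
python3 go.py 629 -261.3 213 78.7
```

```text
t 2.6 pos [490.2  77.4 206.6] rot [-179.3    0.8   78.1] F [ 0.4 -0.2  0.1] w 45.8
rel units dx dy dz yaw [-15.14, 10.27, -0.32, -0.07]
```

Emit:
drive_tool(moves=[{"claw": 0, "dx": -1, "dy": 0.68, "dz": 0, "yaw": 0}, {"claw": 0, "dx": -1, "dy": 0.68, "dz": 0, "yaw": 0}, {"claw": 0, "dx": -1, "dy": 0.68, "dz": 0, "yaw": 0}, {"claw": 0, "dx": -1, "dy": 0.68, "dz": 0, "yaw": 0}, {"claw": 0, "dx": -1, "dy": 0.68, "dz": 0, "yaw": 0}])

```text
time_s: 3.22
ee_pos: [536.2, -38.5, 205.1]
ee_rot: [-179.1, 0.9, 78.1]
force: [0.0, -0.1, 0.2]
gripper_width: 45.3
```

Emit:
drive_tool(moves=[{"claw": 0, "dx": -1, "dy": 0.68, "dz": 0, "yaw": 0}, {"claw": 0, "dx": -1, "dy": 0.68, "dz": 0, "yaw": 0}, {"claw": 0, "dx": -1, "dy": 0.68, "dz": 0, "yaw": 0}, {"claw": 0, "dx": -1, "dy": 0.68, "dz": 0, "yaw": 0}, {"claw": 0, "dx": -1, "dy": 0.68, "dz": 0, "yaw": 0}])

```text
time_s: 3.85
ee_pos: [583.0, -155.2, 203.7]
ee_rot: [-178.9, 0.9, 78.1]
force: [-0.0, 0.5, -0.0]
gripper_width: 45.9
```

```bash
python3 go.py 629 -261.3 213 78.7
```

```text
t 3.85 pos [ 583.  -155.2  203.7] rot [-178.9    0.9   78.1] F [-0.   0.5 -0. ] w 45.9
rel units dx dy dz yaw [-4.72, 3.34, -0.46, -0.07]
```

Emit:
drive_tool(moves=[{"claw": 0, "dx": -1, "dy": 0.7, "dz": 0, "yaw": 0}, {"claw": 0, "dx": -1, "dy": 0.7, "dz": 0.5, "yaw": 0}, {"claw": 0, "dx": -1, "dy": 0.7, "dz": 1, "yaw": 0}, {"claw": 0, "dx": -1, "dy": 0.7, "dz": 1, "yaw": -0.07}, {"claw": 0, "dx": -0.5, "dy": 0.4, "dz": 1, "yaw": 0}])

```text
time_s: 4.47
ee_pos: [629.1, -265.6, 130.8]
ee_rot: [-179.0, 0.9, 78.7]
force: [1.2, 0.2, 0.5]
gripper_width: 45.8
```

```bash
python3 go.py 629 -261.3 85 78.7
```

```text
t 4.47 pos [ 629.1 -265.6  130.8] rot [-179.     0.9   78.7] F [1.2 0.2 0.5] w 45.8
rel units dx dy dz yaw [0.21, -0.05, 2.29, -0.0]
```

Emit:
drive_tool(moves=[{"claw": 0, "dx": 0.2, "dy": 0, "dz": 1, "yaw": 0}, {"claw": 0, "dx": 0, "dy": 0, "dz": 1, "yaw": 0}])

```text
time_s: 4.72
ee_pos: [629.0, -263.5, 87.0]
ee_rot: [-178.9, 0.8, 78.6]
force: [0.9, -1.2, -0.5]
gripper_width: 45.3
```

```bash
python3 go.py 629 -261.3 28 78.7
python3 - <<'E'
from h import *
s=fr("scene","s1");t=fr("top","t1")
crop(s,180,215,100,100,6,"pics/s1.png");crop(t,305,150,70,65,8,"pics/t1.png")
E
python3 go.py 629 -261.3 28 78.7
```

```text
t 4.72 pos [ 629.  -263.5   87. ] rot [-178.9    0.8   78.6] F [ 0.9 -1.2 -0.5] w 45.3
rel units dx dy dz yaw [0.11, -0.02, 2.95, -0.02]
t 4.83 pos [ 627.3 -262.8   85.1] rot [-178.6    0.8   78.6] F [-0.3 -0.1 -0.5] w 45.5
rel units dx dy dz yaw [0.09, 0.07, 2.85, -0.02]
```

View pics/s1.png

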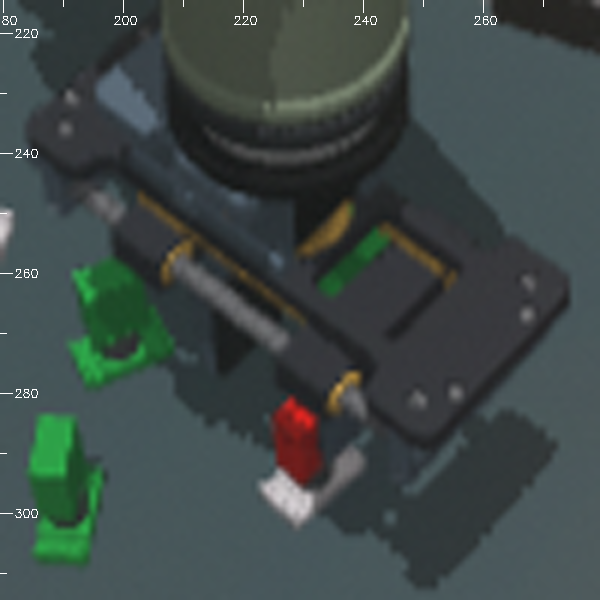

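View pics/t1.png

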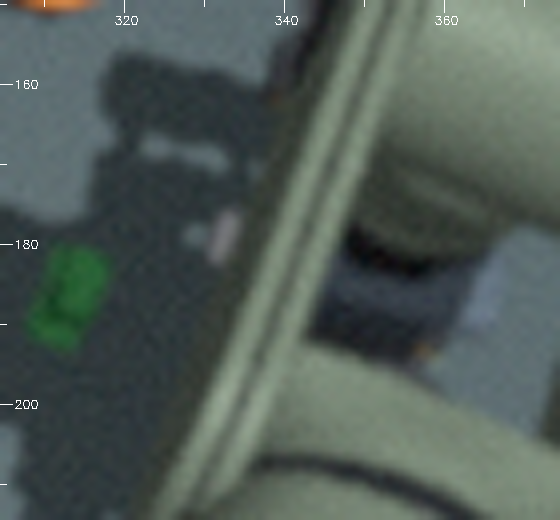

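Emit:
drive_tool(moves=[{"claw": 0, "dx": 0.08, "dy": 0.08, "dz": 1, "yaw": 0}, {"claw": 0, "dx": 0, "dy": 0, "dz": 1, "yaw": 0}, {"claw": 0, "dx": 0, "dy": 0, "dz": 0.6, "yaw": 0}])

```text
time_s: 5.2
ee_pos: [629.8, -262.6, 34.1]
ee_rot: [-178.8, 0.8, 78.6]
force: [-0.6, -1.4, 0.9]
gripper_width: 45.9
```

```bash
python3 go.py 629 -261.3 29 78.7
```

```text
t 5.2 pos [ 629.8 -262.6   34.1] rot [-178.8    0.8   78.6] F [-0.6 -1.4  0.9] w 45.9
rel units dx dy dz yaw [0.05, -0.05, 0.25, -0.01]
```

Emit:
drive_tool(moves=[{"claw": 0, "dx": 0.05, "dy": -0.05, "dz": 0.2, "yaw": 0}, {"claw": 0.5, "dx": 0, "dy": 0, "dz": 0, "yaw": 0}, {"claw": 1, "dx": 0, "dy": 0, "dz": 0, "yaw": 0}, {"claw": 1, "dx": 0, "dy": 0, "dz": 0, "yaw": 0}], grip_force=25)

```text
time_s: 5.7
ee_pos: [629.9, -261.6, 31.6]
ee_rot: [-179.0, 0.8, 78.6]
force: [0.0, 0.5, 1.5]
gripper_width: 18.6
```

```bash
python3 go.py 629 -261.3 29 78.7
```

```text
t 5.7 pos [ 629.9 -261.6   31.6] rot [-179.     0.8   78.6] F [0.  0.5 1.5] w 18.6
rel units dx dy dz yaw [0.01, -0.05, 0.13, -0.01]
```

Emit:
drive_tool(moves=[{"claw": 1, "dx": 0, "dy": 0, "dz": 0, "yaw": 0}, {"claw": 1, "dx": 0, "dy": 0, "dz": 0, "yaw": 0}])

```text
time_s: 5.95
ee_pos: [630.1, -261.7, 32.1]
ee_rot: [-179.0, 0.8, 78.6]
force: [0.3, 0.0, -1.4]
gripper_width: 13.5
```

```bash
python3 go.py 629 -261.3 29 78.7
```

```text
t 5.95 pos [ 630.1 -261.7   32.1] rot [-179.     0.8   78.6] F [ 0.3  0.  -1.4] w 13.5
rel units dx dy dz yaw [0.01, -0.06, 0.16, -0.01]
```

Emit:
drive_tool(moves=[{"claw": 1, "dx": 0, "dy": 0, "dz": -0.5, "yaw": 0}, {"claw": 1, "dx": 0, "dy": 0, "dz": -1, "yaw": 0}, {"claw": 1, "dx": 0, "dy": 0, "dz": -1, "yaw": 0}, {"claw": 1, "dx": 0, "dy": 0, "dz": -1, "yaw": 0}, {"claw": 1, "dx": 0, "dy": 0, "dz": -1, "yaw": 0}])

```text
time_s: 6.58
ee_pos: [631.2, -260.4, 125.2]
ee_rot: [-178.9, 0.8, 78.6]
force: [0.1, -0.5, -0.6]
gripper_width: 14.0
```

```bash
python3 go.py 601.5 43.6 130 97.2
```

```text
t 6.58 pos [ 631.2 -260.4  125.2] rot [-178.9    0.8   78.6] F [ 0.1 -0.5 -0.6] w 14.0
rel units dx dy dz yaw [14.6, -4.46, -0.24, -2.17]
```

Emit:
drive_tool(moves=[{"claw": 1, "dx": 1, "dy": -0.2, "dz": -0.3, "yaw": -1}, {"claw": 1, "dx": 1, "dy": -0.1, "dz": -0.2, "yaw": -1}, {"claw": 1, "dx": 1, "dy": 0, "dz": 0, "yaw": -0.2}, {"claw": 1, "dx": 1, "dy": 0, "dz": 0, "yaw": 0}, {"claw": 1, "dx": 1, "dy": 0, "dz": 0, "yaw": 0}])

```text
time_s: 7.2
ee_pos: [623.7, -158.3, 139.0]
ee_rot: [-179.0, 0.6, 97.7]
force: [-0.6, -0.0, -1.2]
gripper_width: 13.7
```

Emit:
drive_tool(moves=[{"claw": 1, "dx": 1, "dy": 0, "dz": 0, "yaw": 0}, {"claw": 1, "dx": 1, "dy": 0, "dz": 0, "yaw": 0}, {"claw": 1, "dx": 1, "dy": 0, "dz": 0, "yaw": 0}, {"claw": 1, "dx": 1, "dy": 0, "dz": 0, "yaw": 0}, {"claw": 1, "dx": 1, "dy": 0, "dz": 0, "yaw": 0}])

```text
time_s: 7.82
ee_pos: [609.0, -51.8, 137.6]
ee_rot: [-179.0, 0.5, 97.6]
force: [0.5, -0.5, -0.6]
gripper_width: 14.1
```

```bash
python3 go.py 601.5 43.6 115 97.2
```

```text
t 7.83 pos [609.  -51.8 137.6] rot [-179.     0.5   97.6] F [ 0.5 -0.5 -0.6] w 14.1
rel units dx dy dz yaw [4.78, 0.26, 1.13, 0.05]
```

Emit:
drive_tool(moves=[{"claw": 1, "dx": 1, "dy": 0.05, "dz": 0, "yaw": 0.05}, {"claw": 1, "dx": 1, "dy": 0.05, "dz": 0.5, "yaw": 0}, {"claw": 1, "dx": 1, "dy": 0.05, "dz": 0.5, "yaw": 0}, {"claw": 1, "dx": 1, "dy": 0.05, "dz": 0.3, "yaw": 0}, {"claw": 1, "dx": 0.4, "dy": 0, "dz": 0, "yaw": 0}])

```text
time_s: 8.45
ee_pos: [600.0, 42.8, 108.0]
ee_rot: [-178.9, 0.6, 97.3]
force: [-0.4, -0.2, -1.2]
gripper_width: 14.0
```

```bash
python3 go.py 601.5 43.6 110 97.2
python3 - <<'E'
from h import *
s=fr("scene","s2");t=fr("top","t2")
crop(s,220,120,100,110,5,"pics/s2.png");crop(t,160,150,130,70,6,"pics/t2.png")
E
python3 go.py 601.5 43.6 110 97.2
```

```text
t 8.45 pos [600.   42.8 108. ] rot [-178.9    0.6   97.3] F [-0.4 -0.2 -1.2] w 14.0
rel units dx dy dz yaw [0.03, 0.08, -0.1, 0.01]
t 8.55 pos [600.5  42.3 108.7] rot [-179.     0.6   97.3] F [ 0.8 -0.8 -0.8] w 13.8
rel units dx dy dz yaw [0.06, 0.06, -0.06, 0.01]
```

View pics/s2.png

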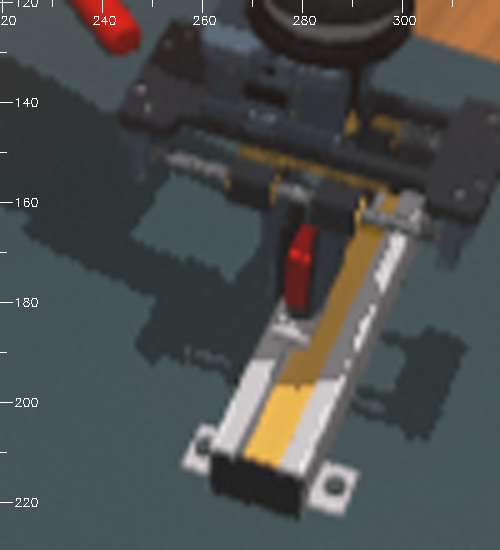

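View pics/t2.png

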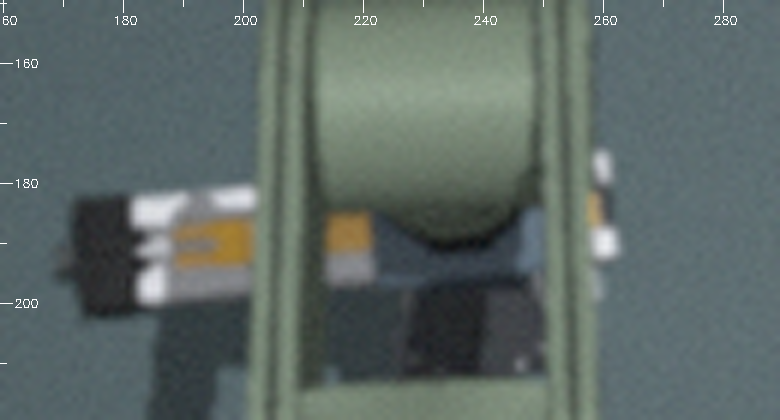

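Emit:
drive_tool(moves=[{"claw": 1, "dx": 0.05, "dy": 0.05, "dz": 0.7, "yaw": 0}, {"claw": 1, "dx": 0, "dy": 0, "dz": 0.6, "yaw": 0}, {"claw": 1, "dx": 0, "dy": 0, "dz": 0, "yaw": 0}])

```text
time_s: 8.93
ee_pos: [601.3, 41.7, 81.0]
ee_rot: [-179.0, 0.6, 97.2]
force: [-0.0, -0.1, -1.2]
gripper_width: 14.0
```

```bash
python3 go.py 601.5 43.6 80 97.2
python3 - <<'E'
from h import *
s=fr("scene","s3")
crop(s,245,150,70,75,8,"pics/s3.png")
E
python3 go.py 601.5 43.6 80 97.2
```

```text
t 8.93 pos [601.3  41.7  81. ] rot [-179.     0.6   97.2] F [-0.  -0.1 -1.2] w 14.0
rel units dx dy dz yaw [0.09, 0.02, 0.05, 0.0]
t 8.97 pos [601.7  41.7  81.5] rot [-179.1    0.6   97.2] F [-0.4 -0.4 -0.3] w 13.8
rel units dx dy dz yaw [0.1, 0.0, 0.08, 0.0]
```

View pics/s3.png

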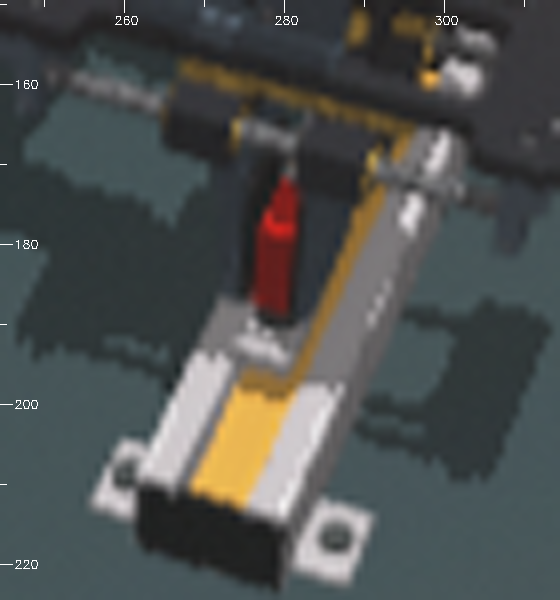

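Run:
```python
from fit import *
s=load("s3")
p=(601.7,41.7,97.2);z0=49.3
def box(x,y,za,zb): return [[a*x,b*y,z0+c] for c in(za,zb) for a,b in((-1,-1),(1,-1),(1,1),(-1,1))]
def boxp(B):
    q=proj(s,T(p,B)); return [q[:4],q[4:]]
ps=(597.28,92.5,7.23)
overlay(s,boxp(box(18.5,10,0,9))+boxp(box(12,7,24,62))+lips(s,ps),245,150,70,75,8,"pics/o5.png",((0,255,0),(0,255,0),(255,255,0),(255,255,0),(255,0,255),(255,0,255)))
```

```text
(no output)
```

View pics/o5.png

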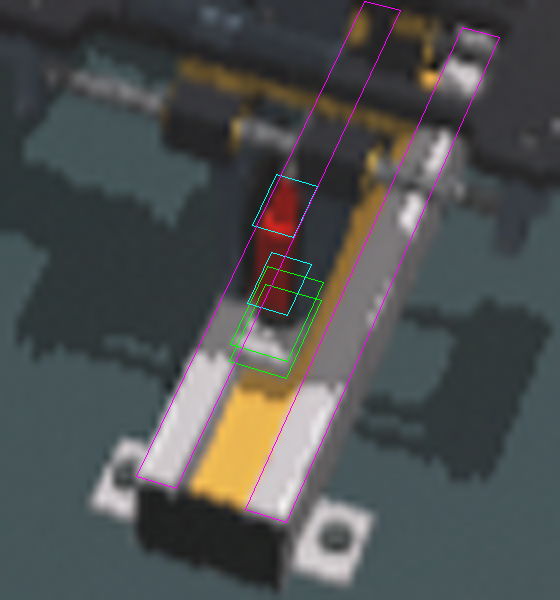

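Run:
```python
from fit import *
s=load("s3")
p=(601.7,41.7,97.2);z0=49.3
def box(x,y,za,zb): return [[a*x,b*y,z0+c] for c in(za,zb) for a,b in((-1,-1),(1,-1),(1,1),(-1,1))]
def boxp(B):
    q=proj(s,T(p,B)); return [q[:4],q[4:]]
ps=(597.28,92.5,7.23)
x0,y0,w,h,S=265,168,30,45,13
o=boxp(box(18.5,10,0,9))+boxp(box(12,7,24,62))+lips(s,ps)
overlay(s,o,x0,y0,w,h,S,"pics/o6.png",((0,255,0),(0,255,0),(255,255,0),(255,255,0),(255,0,255),(255,0,255)))
crop(s,x0,y0,w,h,S,"pics/o7.png")
cv2.imwrite("pics/o8.png",np.hstack([cv2.imread("pics/o6.png"),cv2.imread("pics/o7.png")]))
```

```text
(no output)
```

View pics/o8.png

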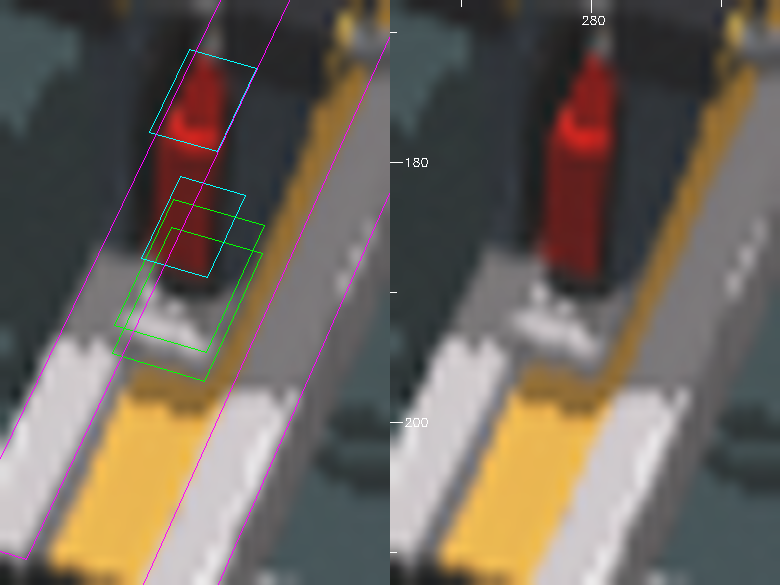

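Emit:
drive_tool(moves=[{"claw": 1, "dx": 0.05, "dy": 0.07, "dz": 0.2, "yaw": 0}, {"claw": 1, "dx": 0, "dy": 0, "dz": 0.1, "yaw": 0}, {"claw": 1, "dx": 0, "dy": 0, "dz": 0, "yaw": 0}])

```text
time_s: 9.35
ee_pos: [603.6, 42.4, 75.7]
ee_rot: [-179.2, 0.6, 97.2]
force: [0.3, 0.7, -0.6]
gripper_width: 13.9
```

```bash
python3 go.py 603.3 42.7 74 97.2
python3 - <<'E'
from h import *
s=fr("scene","s4")
crop(s,255,165,45,55,11,"pics/s4.png")
E
```

```text
t 9.35 pos [603.6  42.4  75.7] rot [-179.2    0.6   97.2] F [ 0.3  0.7 -0.6] w 13.9
rel units dx dy dz yaw [0.02, -0.01, 0.08, -0.0]
```

View pics/s4.png

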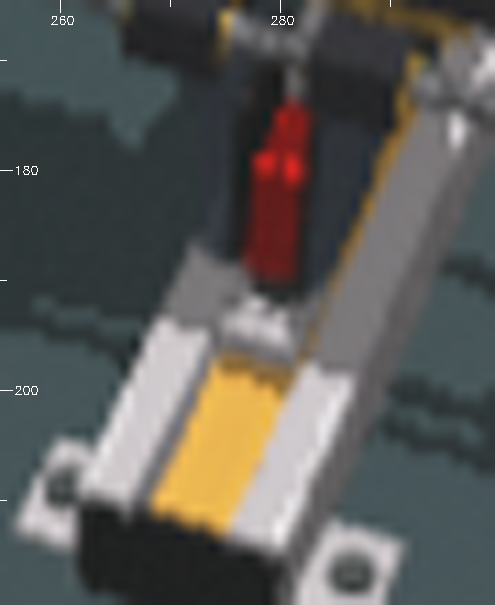

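Emit:
drive_tool(moves=[{"claw": 1, "dx": 0, "dy": 0, "dz": 0.15, "yaw": 0}, {"claw": 1, "dx": 0, "dy": 0, "dz": 0.15, "yaw": 0}])

```text
time_s: 9.65
ee_pos: [603.8, 42.4, 69.9]
ee_rot: [-179.2, 0.6, 97.2]
force: [-0.9, 0.7, -0.1]
gripper_width: 13.8
```

Emit:
drive_tool(moves=[{"claw": 1, "dx": 0, "dy": 0, "dz": 0.15, "yaw": 0}, {"claw": 1, "dx": 0, "dy": 0, "dz": 0.15, "yaw": 0}])

```text
time_s: 9.9
ee_pos: [603.7, 42.3, 63.4]
ee_rot: [-179.2, 0.6, 97.2]
force: [0.1, 0.9, -1.3]
gripper_width: 14.3
```

Emit:
drive_tool(moves=[{"claw": 1, "dx": 0, "dy": 0.06, "dz": 0, "yaw": 0}])

```text
time_s: 10.02
ee_pos: [603.9, 42.4, 62.9]
ee_rot: [-179.1, 0.6, 97.2]
force: [-2.1, -0.6, -0.5]
gripper_width: 13.9
```

Emit:
drive_tool(moves=[{"claw": 1, "dx": 0, "dy": 0.04, "dz": 0, "yaw": 0}])

```text
time_s: 10.15
ee_pos: [603.9, 42.4, 62.8]
ee_rot: [-179.0, 0.6, 97.2]
force: [-1.5, -0.3, 0.6]
gripper_width: 14.1
```

Emit:
drive_tool(moves=[{"claw": 1, "dx": 0, "dy": -0.1, "dz": 0, "yaw": 0}])

```text
time_s: 10.28
ee_pos: [602.5, 42.2, 63.0]
ee_rot: [-179.0, 0.6, 97.2]
force: [-0.3, -0.1, -0.3]
gripper_width: 14.1
```

Emit:
drive_tool(moves=[{"claw": 1, "dx": 0, "dy": -0.08, "dz": 0, "yaw": 0}])

```text
time_s: 10.4
ee_pos: [601.3, 42.0, 63.1]
ee_rot: [-179.1, 0.6, 97.2]
force: [1.2, -0.3, 0.0]
gripper_width: 13.7
```

Emit:
drive_tool(moves=[{"claw": 1, "dx": 0, "dy": -0.06, "dz": 0, "yaw": 0}])

```text
time_s: 10.52
ee_pos: [600.3, 41.9, 63.3]
ee_rot: [-179.2, 0.6, 97.2]
force: [-0.4, 0.0, -0.4]
gripper_width: 13.7
```

Emit:
drive_tool(moves=[{"claw": 1, "dx": 0, "dy": -0.05, "dz": 0, "yaw": 0}])

```text
time_s: 10.65
ee_pos: [599.8, 41.8, 63.5]
ee_rot: [-179.2, 0.6, 97.2]
force: [1.9, -0.3, -0.8]
gripper_width: 13.8
```

Emit:
drive_tool(moves=[{"claw": 1, "dx": 0, "dy": -0.05, "dz": 0, "yaw": 0}])

```text
time_s: 10.78
ee_pos: [599.7, 41.8, 63.6]
ee_rot: [-179.4, 0.6, 97.2]
force: [2.4, 0.1, -2.1]
gripper_width: 13.9
```

Emit:
drive_tool(moves=[{"claw": 1, "dx": 0, "dy": 0.1, "dz": 0.1, "yaw": 0}, {"claw": 1, "dx": 0.02, "dy": 0, "dz": 0.3, "yaw": 0}], grip_force=45)

```text
time_s: 11.02
ee_pos: [600.7, 42.0, 56.9]
ee_rot: [-179.3, 0.7, 97.2]
force: [-1.2, -0.7, 8.5]
gripper_width: 13.7
```

```bash
python3 go.py 601.85 42.1 54 97.2
```

```text
t 11.03 pos [600.7  42.   56.9] rot [-179.3    0.7   97.2] F [-1.2 -0.7  8.5] w 13.7
rel units dx dy dz yaw [-0.0, 0.06, 0.15, -0.0]
```

Emit:
drive_tool(moves=[{"claw": 1, "dx": 0, "dy": 0.1, "dz": 0.2, "yaw": 0}, {"claw": 1, "dx": 0, "dy": 0, "dz": 0.1, "yaw": 0}])

```text
time_s: 11.28
ee_pos: [600.9, 41.9, 53.0]
ee_rot: [-179.0, 0.7, 97.2]
force: [-1.5, 0.3, 10.3]
gripper_width: 13.6
```

```bash
python3 go.py 601.85 42.1 54 97.2
```

```text
t 11.28 pos [600.9  41.9  53. ] rot [-179.     0.7   97.2] F [-1.5  0.3 10.3] w 13.6
rel units dx dy dz yaw [0.0, 0.05, -0.05, -0.0]
```

Emit:
drive_tool(moves=[{"claw": 1, "dx": 0, "dy": 0.08, "dz": 0.03, "yaw": 0.5}, {"claw": 1, "dx": 0, "dy": 0, "dz": 0.03, "yaw": 1}])

```text
time_s: 11.52
ee_pos: [602.6, 42.4, 54.9]
ee_rot: [-179.3, 0.8, 83.9]
force: [-1.9, 2.0, 9.2]
gripper_width: 13.8
```

```bash
python3 go.py 601.85 42.1 54 7.2
```

```text
t 11.53 pos [602.6  42.4  54.9] rot [-179.3    0.8   83.9] F [-1.9  2.   9.2] w 13.8
rel units dx dy dz yaw [-0.02, -0.03, 0.05, 8.93]
```

Emit:
drive_tool(moves=[{"claw": 1, "dx": 0, "dy": -0.04, "dz": 0.15, "yaw": 1}, {"claw": 1, "dx": 0, "dy": 0, "dz": 0.1, "yaw": 1}])

```text
time_s: 11.78
ee_pos: [603.5, 42.8, 53.8]
ee_rot: [-179.8, 0.9, 66.2]
force: [-1.6, -0.3, 9.8]
gripper_width: 13.7
```

```bash
python3 go.py 601.85 42.1 54 7.2
```

```text
t 11.78 pos [603.5  42.8  53.8] rot [-179.8    0.9   66.2] F [-1.6 -0.3  9.8] w 13.7
rel units dx dy dz yaw [-0.06, -0.06, -0.01, 6.86]
```

Emit:
drive_tool(moves=[{"claw": 1, "dx": -0.06, "dy": -0.08, "dz": 0.1, "yaw": 1}, {"claw": 1, "dx": -0.03, "dy": -0.03, "dz": 0.1, "yaw": 1}])

```text
time_s: 12.02
ee_pos: [602.6, 42.7, 53.8]
ee_rot: [179.7, 0.6, 48.4]
force: [-3.1, 0.7, 10.3]
gripper_width: 13.5
```

```bash
python3 go.py 601.85 42.1 54 7.2
```

```text
t 12.03 pos [602.6  42.7  53.8] rot [179.7   0.6  48.4] F [-3.1  0.7 10.3] w 13.5
rel units dx dy dz yaw [-0.05, -0.01, -0.01, 4.79]
```

Emit:
drive_tool(moves=[{"claw": 1, "dx": -0.06, "dy": -0.02, "dz": 0.1, "yaw": 1}, {"claw": 1, "dx": -0.03, "dy": 0, "dz": 0.1, "yaw": 1}])

```text
time_s: 12.28
ee_pos: [601.5, 42.6, 53.3]
ee_rot: [179.6, 0.4, 30.6]
force: [-2.4, 0.4, 10.3]
gripper_width: 13.9
```

```bash
python3 go.py 601.85 42.1 54 7.2
```

```text
t 12.28 pos [601.5  42.6  53.3] rot [179.6   0.4  30.6] F [-2.4  0.4 10.3] w 13.9
rel units dx dy dz yaw [0.0, 0.03, -0.03, 2.73]
```

Emit:
drive_tool(moves=[{"claw": 1, "dx": 0, "dy": 0, "dz": 0.08, "yaw": 1}, {"claw": 1, "dx": 0, "dy": 0, "dz": 0.08, "yaw": 1}, {"claw": 1, "dx": 0, "dy": 0, "dz": 0.08, "yaw": 0.7}])

```text
time_s: 12.65
ee_pos: [602.6, 42.3, 53.9]
ee_rot: [179.4, -0.0, 6.7]
force: [-2.5, -0.8, 9.5]
gripper_width: 14.2
```

```bash
python3 go.py 601.85 42.1 54 7.2;python3 - <<'E'
from workcell import telemetry
print(telemetry.state()["torque"])
E
```

```text
t 12.65 pos [602.6  42.3  53.9] rot [179.4  -0.    6.7] F [-2.5 -0.8  9.5] w 14.2
rel units dx dy dz yaw [-0.04, 0.01, -0.01, -0.06]
[-0.22550598  0.79421972  0.0061512 ]
```

Run:
```python
from fit import *
s=load("scene0");t=load("top0")
crop(t,180,175,35,30,16,"pics/x1.png");crop(s,278,145,32,32,16,"pics/x2.png")
for f,uv,p in((t,(200.3,189.6),(593.13,93.82,7.0)),(s,(293.,166.),(597.28,92.5,7.2))):
    for z in(32,38,41):
        w=unproj(f,[uv],z)[0]; a=np.radians(p[2]); d=w[:2]-p[:2]
        print(z,w.round(1),"ch x,y",(d@[np.cos(a),np.sin(a)]).round(1),(d@[-np.sin(a),np.cos(a)]).round(1))
```

```text
32 [585.2 160.2  32. ] ch x,y 0.2 66.8
38 [584.7 159.5  38. ] ch x,y -0.3 66.2
41 [584.5 159.1  41. ] ch x,y -0.6 65.9
32 [589.8 159.5  32. ] ch x,y 0.9 67.4
38 [591.8 154.1  38. ] ch x,y 2.3 61.8
41 [592.9 151.3  41. ] ch x,y 3.0 58.9
```

View pics/x1.png

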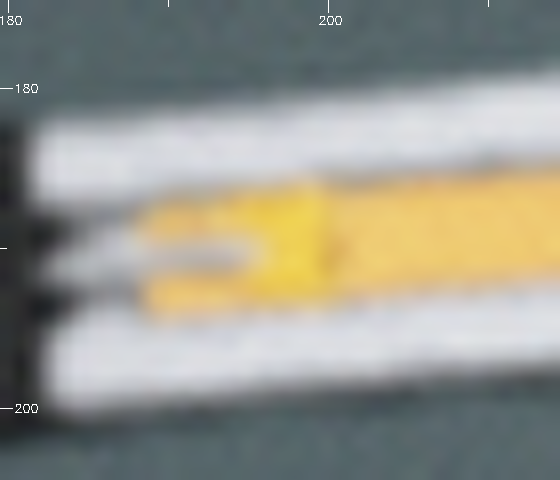

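View pics/x2.png

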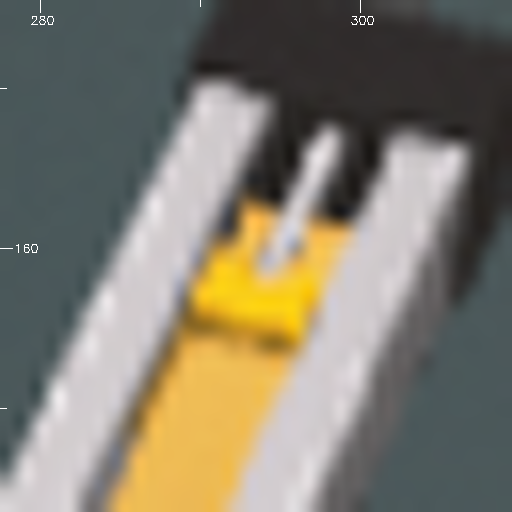

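Emit:
drive_tool(moves=[{"claw": 1, "dx": -0.05, "dy": -0.1, "dz": 0.08, "yaw": -0.06}, {"claw": 1, "dx": 0, "dy": -0.3, "dz": 0.08, "yaw": 0}])

```text
time_s: 12.9
ee_pos: [602.6, 46.4, 54.4]
ee_rot: [178.9, -0.3, 7.3]
force: [-1.9, -8.7, 9.4]
gripper_width: 14.1
```

```bash
cat > ch.py <<'E'
import sys,numpy as np
from workcell import telemetry
s=telemetry.state(); a=np.radians(7.2)
d=s["ee_pos"][:2]-[601.85,42.1]; ex=np.array([np.cos(a),np.sin(a)]); ey=np.array([-np.sin(a),np.cos(a)])
F=s["force"]
print("t %.2f off_x %.2f y %.2f (from -50) z %.2f yaw %.2f rp %.1f %.1f Fx %.1f Fy %.1f Fz %.1f w %.1f tau %s"%(s["time_s"],d@ex,-50+d@ey,s["ee_pos"][2],s["ee_rot"][2],s["ee_rot"][0],s["ee_rot"][1],F[:2]@ex,F[:2]@ey,F[2],s["gripper_width"],s["torque"].round(2)))
E
python3 ch.py
```

```text
t 12.90 off_x 1.27 y -45.84 (from -50) z 54.40 yaw 7.34 rp 178.9 -0.3 Fx -2.9 Fy -8.4 Fz 9.4 w 14.1 tau [-1.87  0.69  0.01]
```

Emit:
drive_tool(moves=[{"claw": 1, "dx": -0.07, "dy": -0.8, "dz": 0.12, "yaw": 0}, {"claw": 1, "dx": 0, "dy": -0.8, "dz": 0.08, "yaw": 0}])

```text
time_s: 13.15
ee_pos: [599.2, 72.7, 53.6]
ee_rot: [178.4, -0.5, 7.5]
force: [-2.3, -9.7, 9.9]
gripper_width: 13.8
```

```bash
python3 ch.py
```

```text
t 13.15 off_x 1.23 y -19.35 (from -50) z 53.61 yaw 7.48 rp 178.4 -0.5 Fx -3.5 Fy -9.4 Fz 9.9 w 13.8 tau [-2.05  0.73 -0.06]
```

Emit:
drive_tool(moves=[{"claw": 1, "dx": -0.1, "dy": -0.8, "dz": 0.08, "yaw": 0.03}, {"claw": 1, "dx": -0.05, "dy": -0.5, "dz": 0.08, "yaw": 0}])

```text
time_s: 13.4
ee_pos: [596.3, 94.5, 53.9]
ee_rot: [177.9, -0.9, 7.4]
force: [-1.0, -6.9, 9.9]
gripper_width: 13.6
```

```bash
python3 ch.py
```

```text
t 13.40 off_x 1.03 y 2.69 (from -50) z 53.87 yaw 7.42 rp 177.9 -0.9 Fx -1.9 Fy -6.7 Fz 9.9 w 13.6 tau [-1.66  0.29  0.02]
```

```bash
cat > ch.py <<'E'
import sys,numpy as np
from scipy.spatial.transform import Rotation as R
from workcell import telemetry
def RR(r): return R.from_euler("xyz",r,degrees=True)
# grasp
g=RR([-179.0,0.8,78.6]); gp=np.array([630.1,-261.7,32.1])
G=gp+g.apply([0,0,-19]); nut0=np.array([G[0],G[1],0.])
off=g.inv().apply(nut0-gp); rel=g.inv()  # nut in tool (yaw: nut yaw = tool yaw)
def nut(p,r,z=4): 
    A=RR(r); up=A.apply(g.inv().apply([0,0,1])); return np.array(p)+A.apply(off)+up*z, up
a=np.radians(7.2); ex=np.array([np.cos(a),np.sin(a)]); ey=np.array([-np.sin(a),np.cos(a)])
# slot centre by feel
c=(nut([603.9,42.4,62.8],[-179.1,.6,97.2])[0]+nut([599.75,41.8,63.6],[-179.3,.6,97.2])[0])/2
s=telemetry.state(); F=s["force"]
b,up=nut(s["ee_pos"],s["ee_rot"]); d=b[:2]-c[:2]
print("t %.2f base: x %.2f y %.2f z0 %.2f | tilt fwd %.1f side %.1f | tcp z %.1f yaw %.2f roll %.1f pitch %.1f | Fx %.1f Fy %.1f Fz %.1f w %.1f ty %.2f"%(s["time_s"],d@ex,-50+d@ey,b[2]-4,np.degrees(up[:2]@ey),np.degrees(up[:2]@ex),s["ee_pos"][2],s["ee_rot"][2],s["ee_rot"][0],s["ee_rot"][1],F[:2]@ex,F[:2]@ey,F[2],s["gripper_width"],s["torque"][0]))
if len(sys.argv)>1: print(c,off)
E
python3 ch.py 1
```

```text
t 13.40 base: x 1.74 y 0.46 z0 21.85 | tilt fwd 3.1 side -1.7 | tcp z 53.9 yaw 7.42 roll 177.9 pitch -0.9 | Fx -1.9 Fy -6.7 Fz 9.9 w 13.6 ty -1.66
[602.20573117  42.51432643  35.10246841] [ 0.71340116  0.89164822 32.08249259]
```

Emit:
drive_tool(moves=[{"claw": 1, "dx": -0.12, "dy": -1, "dz": 0.08, "yaw": 0}])

```text
time_s: 13.52
ee_pos: [593.6, 112.1, 53.8]
ee_rot: [177.6, -1.2, 7.5]
force: [1.4, -6.0, 9.8]
gripper_width: 13.9
```

```bash
python3 ch.py
```

```text
t 13.53 base: x 1.47 y 18.09 z0 21.76 | tilt fwd 3.3 side -2.0 | tcp z 53.8 yaw 7.47 roll 177.6 pitch -1.2 | Fx 0.6 Fy -6.1 Fz 9.8 w 13.9 ty -1.29
```

Emit:
drive_tool(moves=[{"claw": 1, "dx": -0.15, "dy": -0.5, "dz": 0.08, "yaw": 0}])

```text
time_s: 13.65
ee_pos: [591.9, 120.6, 54.1]
ee_rot: [177.4, -1.5, 7.6]
force: [1.5, -5.8, 10.1]
gripper_width: 13.5
```

```bash
python3 ch.py
```

```text
t 13.65 base: x 0.99 y 26.70 z0 22.11 | tilt fwd 3.5 side -2.3 | tcp z 54.1 yaw 7.60 roll 177.4 pitch -1.5 | Fx 0.8 Fy -6.0 Fz 10.1 w 13.5 ty -1.37
```

Emit:
drive_tool(moves=[{"claw": 1, "dx": -0.1, "dy": -0.25, "dz": 0.08, "yaw": 0.03}])

```text
time_s: 13.78
ee_pos: [591.4, 124.1, 54.5]
ee_rot: [177.2, -1.8, 7.5]
force: [0.3, -6.7, 9.6]
gripper_width: 13.7
```

```bash
python3 ch.py
```

```text
t 13.78 base: x 1.03 y 30.09 z0 22.57 | tilt fwd 3.7 side -2.6 | tcp z 54.5 yaw 7.47 roll 177.2 pitch -1.8 | Fx -0.5 Fy -6.7 Fz 9.6 w 13.7 ty -1.36
```

Emit:
drive_tool(moves=[{"claw": 1, "dx": -0.02, "dy": -0.22, "dz": 0.12, "yaw": 0.02}])

```text
time_s: 13.9
ee_pos: [591.6, 126.7, 54.0]
ee_rot: [177.0, -2.0, 7.4]
force: [-1.8, -5.9, 9.8]
gripper_width: 14.2
```

```bash
python3 ch.py
```

```text
t 13.90 base: x 1.65 y 32.64 z0 22.02 | tilt fwd 3.9 side -2.8 | tcp z 54.0 yaw 7.40 roll 177.0 pitch -2.0 | Fx -2.5 Fy -5.7 Fz 9.8 w 14.2 ty -1.40
```

Emit:
drive_tool(moves=[{"claw": 1, "dx": -0.02, "dy": -0.22, "dz": 0.1, "yaw": 0.02}])

```text
time_s: 14.02
ee_pos: [591.4, 128.6, 53.6]
ee_rot: [176.8, -2.0, 7.3]
force: [-0.7, -9.4, 10.3]
gripper_width: 13.6
```

```bash
python3 ch.py
```

```text
t 14.03 base: x 1.72 y 34.39 z0 21.67 | tilt fwd 4.2 side -2.8 | tcp z 53.6 yaw 7.34 roll 176.8 pitch -2.0 | Fx -1.9 Fy -9.2 Fz 10.3 w 13.6 ty -1.91
```

```bash
python3 - <<'E'
from h import *
s=fr("scene","s5");t=fr("top","t5")
crop(s,255,125,65,70,8,"pics/s5.png");crop(t,160,165,60,45,10,"pics/t5.png")
E
python3 ch.py
```

```text
t 14.12 base: x 1.72 y 34.79 z0 21.63 | tilt fwd 4.2 side -2.8 | tcp z 53.6 yaw 7.33 roll 176.8 pitch -2.0 | Fx -2.4 Fy -6.5 Fz 10.1 w 13.7 ty -1.48
```

View pics/s5.png

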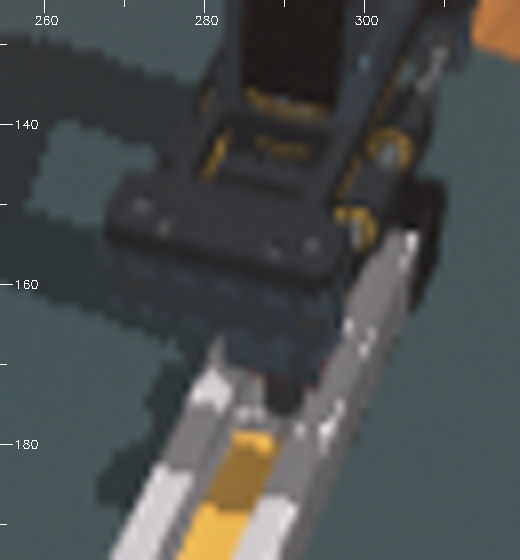

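View pics/t5.png

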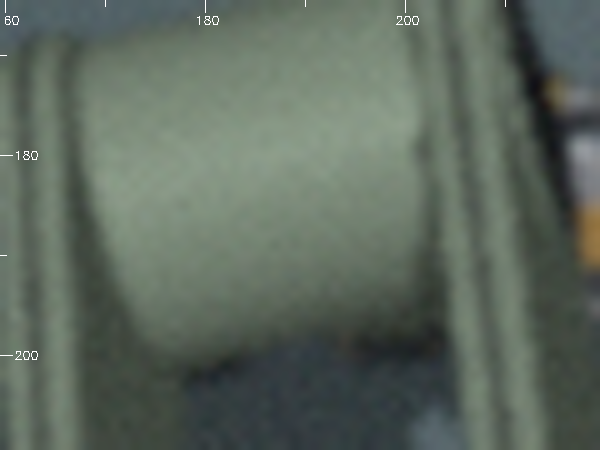

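Emit:
drive_tool(moves=[{"claw": 1, "dx": -0.16, "dy": -0.22, "dz": 0.1, "yaw": 0.02}])

```text
time_s: 14.25
ee_pos: [590.4, 131.1, 53.6]
ee_rot: [176.6, -2.4, 7.3]
force: [2.8, -5.1, 10.7]
gripper_width: 13.8
```

```bash
python3 ch.py
```

```text
t 14.25 base: x 1.24 y 36.89 z0 21.69 | tilt fwd 4.4 side -3.2 | tcp z 53.6 yaw 7.25 roll 176.6 pitch -2.4 | Fx 2.2 Fy -5.4 Fz 10.7 w 13.8 ty -1.39
```

Emit:
drive_tool(moves=[{"claw": 1, "dx": -0.14, "dy": -0.22, "dz": 0.1, "yaw": 0.02}])

```text
time_s: 14.38
ee_pos: [589.8, 133.3, 53.7]
ee_rot: [176.4, -2.7, 7.2]
force: [0.4, -5.8, 9.8]
gripper_width: 13.7
```

```bash
python3 ch.py
```

```text
t 14.38 base: x 1.01 y 39.08 z0 21.82 | tilt fwd 4.6 side -3.5 | tcp z 53.7 yaw 7.18 roll 176.4 pitch -2.7 | Fx -0.4 Fy -5.8 Fz 9.8 w 13.7 ty -1.43
```

Emit:
drive_tool(moves=[{"claw": 1, "dx": 0.1, "dy": 0.2, "dz": 0.1, "yaw": 0}, {"claw": 1, "dx": 0.1, "dy": 0.2, "dz": 0.1, "yaw": 0}, {"claw": 1, "dx": 0.1, "dy": 0.2, "dz": 0.1, "yaw": 0}])

```text
time_s: 14.75
ee_pos: [591.5, 128.8, 52.9]
ee_rot: [177.3, -2.2, 6.7]
force: [-8.1, 8.2, 12.1]
gripper_width: 13.4
```

```bash
python3 ch.py
```

```text
t 14.75 base: x 1.89 y 34.75 z0 20.97 | tilt fwd 3.8 side -2.9 | tcp z 52.9 yaw 6.71 roll 177.3 pitch -2.2 | Fx -7.0 Fy 9.1 Fz 12.1 w 13.4 ty 1.74
```

Emit:
drive_tool(moves=[{"claw": 1, "dx": 0.03, "dy": 0.15, "dz": 0.07, "yaw": -0.05}, {"claw": 1, "dx": 0.03, "dy": 0.15, "dz": 0.07, "yaw": 0}, {"claw": 1, "dx": 0.03, "dy": 0.15, "dz": 0.07, "yaw": -0.03}, {"claw": 1, "dx": 0.03, "dy": 0.15, "dz": 0.07, "yaw": 0}, {"claw": 1, "dx": 0.03, "dy": 0.15, "dz": 0.07, "yaw": 0}])

```text
time_s: 15.38
ee_pos: [591.7, 127.4, 53.2]
ee_rot: [178.7, -1.9, 6.8]
force: [-4.4, 6.7, 8.9]
gripper_width: 14.0
```

```bash
python3 ch.py
```

```text
t 15.38 base: x 1.82 y 34.02 z0 21.20 | tilt fwd 2.4 side -2.7 | tcp z 53.2 yaw 6.80 roll 178.7 pitch -1.9 | Fx -3.5 Fy 7.2 Fz 8.9 w 14.0 ty 1.58
```

Emit:
drive_tool(moves=[{"claw": 1, "dx": 0.1, "dy": 0.13, "dz": 0.07, "yaw": -0.05}, {"claw": 1, "dx": 0.1, "dy": 0.13, "dz": 0.07, "yaw": -0.05}, {"claw": 1, "dx": 0.1, "dy": 0.13, "dz": 0.07, "yaw": 0}, {"claw": 1, "dx": 0.1, "dy": 0.13, "dz": 0.07, "yaw": 0}, {"claw": 1, "dx": 0.1, "dy": 0.13, "dz": 0.07, "yaw": 0}])

```text
time_s: 16.0
ee_pos: [592.4, 126.7, 53.4]
ee_rot: [179.9, -0.8, 7.2]
force: [-7.5, 6.0, 11.5]
gripper_width: 13.8
```

```bash
python3 ch.py
```

```text
t 16.00 base: x 1.83 y 33.83 z0 21.38 | tilt fwd 1.1 side -1.6 | tcp z 53.4 yaw 7.16 roll 179.9 pitch -0.8 | Fx -6.7 Fy 6.9 Fz 11.5 w 13.8 ty 1.32
```

Emit:
drive_tool(moves=[{"claw": 1, "dx": 0.12, "dy": 0.12, "dz": 0.07, "yaw": 0}, {"claw": 1, "dx": 0.12, "dy": 0.12, "dz": 0.07, "yaw": 0}, {"claw": 1, "dx": 0.12, "dy": 0.12, "dz": 0.07, "yaw": 0}, {"claw": 1, "dx": 0.12, "dy": 0.12, "dz": 0.07, "yaw": 0}, {"claw": 1, "dx": 0.12, "dy": 0.12, "dz": 0.07, "yaw": 0}])

```text
time_s: 16.62
ee_pos: [593.0, 126.3, 53.6]
ee_rot: [-179.0, 0.6, 6.9]
force: [-9.0, 5.1, 11.7]
gripper_width: 13.9
```

```bash
python3 ch.py
```

```text
t 16.62 base: x 1.75 y 33.98 z0 21.54 | tilt fwd 0.0 side -0.2 | tcp z 53.6 yaw 6.93 roll -179.0 pitch 0.6 | Fx -8.3 Fy 6.2 Fz 11.7 w 13.9 ty 1.05
```

Emit:
drive_tool(moves=[{"claw": 1, "dx": 0.12, "dy": 0.12, "dz": 0.07, "yaw": 0}, {"claw": 1, "dx": 0.12, "dy": 0.12, "dz": 0.07, "yaw": 0}, {"claw": 1, "dx": 0.12, "dy": 0.12, "dz": 0.07, "yaw": 0}, {"claw": 1, "dx": 0.12, "dy": 0.12, "dz": 0.07, "yaw": 0}])

```text
time_s: 17.12
ee_pos: [593.3, 126.0, 53.8]
ee_rot: [-178.2, 1.6, 6.8]
force: [-7.9, 5.1, 12.9]
gripper_width: 13.9
```

```bash
python3 ch.py
```

```text
t 17.12 base: x 1.50 y 34.03 z0 21.67 | tilt fwd -0.9 side 0.8 | tcp z 53.8 yaw 6.84 roll -178.2 pitch 1.6 | Fx -7.2 Fy 6.1 Fz 12.9 w 13.9 ty 1.03
```

Emit:
drive_tool(moves=[{"claw": 1, "dx": -0.17, "dy": -0.38, "dz": 0.08, "yaw": -0.05}])

```text
time_s: 17.25
ee_pos: [591.0, 131.7, 54.5]
ee_rot: [-178.3, 1.4, 7.4]
force: [4.2, -6.9, 9.6]
gripper_width: 13.6
```

```bash
python3 ch.py
```

```text
t 17.25 base: x 0.10 y 39.83 z0 22.44 | tilt fwd -0.7 side 0.6 | tcp z 54.5 yaw 7.37 roll -178.3 pitch 1.4 | Fx 3.3 Fy -7.3 Fz 9.6 w 13.6 ty -1.50
```

Emit:
drive_tool(moves=[{"claw": 1, "dx": -0.02, "dy": -0.2, "dz": 0.12, "yaw": 0.01}])

```text
time_s: 17.38
ee_pos: [590.8, 133.9, 54.2]
ee_rot: [-178.6, 1.2, 7.4]
force: [-2.1, -8.1, 9.8]
gripper_width: 13.8
```

```bash
python3 ch.py
```

```text
t 17.38 base: x 0.21 y 41.94 z0 22.11 | tilt fwd -0.4 side 0.5 | tcp z 54.2 yaw 7.39 roll -178.6 pitch 1.2 | Fx -3.1 Fy -7.7 Fz 9.8 w 13.8 ty -1.73
```

Emit:
drive_tool(moves=[{"claw": 1, "dx": -0.02, "dy": -0.2, "dz": 0.1, "yaw": 0}])

```text
time_s: 17.5
ee_pos: [590.8, 135.1, 54.1]
ee_rot: [-178.9, 1.2, 7.5]
force: [-1.1, -8.7, 10.4]
gripper_width: 14.0
```

```bash
python3 ch.py
```

```text
t 17.50 base: x 0.34 y 43.05 z0 22.03 | tilt fwd -0.1 side 0.4 | tcp z 54.1 yaw 7.52 roll -178.9 pitch 1.2 | Fx -2.2 Fy -8.5 Fz 10.4 w 14.0 ty -2.16
```

Emit:
drive_tool(moves=[{"claw": 1, "dx": -0.04, "dy": -0.2, "dz": 0.1, "yaw": 0.03}])

```text
time_s: 17.62
ee_pos: [590.6, 136.0, 54.1]
ee_rot: [-179.2, 1.0, 7.4]
force: [0.1, -10.1, 9.7]
gripper_width: 13.8
```

```bash
python3 ch.py
```

```text
t 17.62 base: x 0.38 y 43.75 z0 22.02 | tilt fwd 0.2 side 0.2 | tcp z 54.1 yaw 7.38 roll -179.2 pitch 1.0 | Fx -1.2 Fy -10.1 Fz 9.7 w 13.8 ty -2.29
```

Emit:
drive_tool(moves=[{"claw": 1, "dx": 0, "dy": 0.5, "dz": 0.08, "yaw": 0}])

```text
time_s: 17.75
ee_pos: [592.5, 128.2, 54.4]
ee_rot: [-179.0, 0.9, 7.3]
force: [-4.6, 9.4, 7.9]
gripper_width: 13.8
```

```bash
python3 ch.py
```

```text
t 17.75 base: x 1.37 y 35.90 z0 22.31 | tilt fwd 0.0 side 0.1 | tcp z 54.4 yaw 7.31 roll -179.0 pitch 0.9 | Fx -3.4 Fy 9.9 Fz 7.9 w 13.8 ty 1.88
```

Emit:
drive_tool(moves=[{"claw": 1, "dx": 0.03, "dy": 0.12, "dz": 0.08, "yaw": 0}, {"claw": 1, "dx": 0.03, "dy": 0.12, "dz": 0.08, "yaw": 0}, {"claw": 1, "dx": 0.03, "dy": 0.12, "dz": 0.08, "yaw": 0}, {"claw": 1, "dx": 0.03, "dy": 0.12, "dz": 0.08, "yaw": 0}])

```text
time_s: 18.25
ee_pos: [592.9, 126.5, 54.5]
ee_rot: [-178.1, 1.1, 7.0]
force: [-4.2, 5.2, 10.2]
gripper_width: 13.9
```

```bash
python3 ch.py
```

```text
t 18.25 base: x 1.44 y 34.63 z0 22.36 | tilt fwd -0.9 side 0.3 | tcp z 54.5 yaw 6.99 roll -178.1 pitch 1.1 | Fx -3.5 Fy 5.7 Fz 10.2 w 13.9 ty 1.14
```

Emit:
drive_tool(moves=[{"claw": 1, "dx": -0.16, "dy": -0.25, "dz": 0.1, "yaw": -0.02}])

```text
time_s: 18.38
ee_pos: [591.4, 129.8, 54.7]
ee_rot: [-178.3, 0.7, 7.3]
force: [2.5, -6.5, 8.8]
gripper_width: 13.9
```

```bash
python3 ch.py
```

```text
t 18.38 base: x 0.50 y 37.99 z0 22.63 | tilt fwd -0.7 side -0.1 | tcp z 54.7 yaw 7.27 roll -178.3 pitch 0.7 | Fx 1.7 Fy -6.7 Fz 8.8 w 13.9 ty -1.55
```

Emit:
drive_tool(moves=[{"claw": 1, "dx": -0.06, "dy": -0.2, "dz": 0.1, "yaw": 0}])

```text
time_s: 18.5
ee_pos: [591.0, 131.9, 54.8]
ee_rot: [-178.6, 0.6, 7.4]
force: [-0.4, -6.7, 9.5]
gripper_width: 13.6
```

```bash
python3 ch.py
```

```text
t 18.50 base: x 0.45 y 39.96 z0 22.69 | tilt fwd -0.4 side -0.2 | tcp z 54.8 yaw 7.38 roll -178.6 pitch 0.6 | Fx -1.2 Fy -6.6 Fz 9.5 w 13.6 ty -1.62
```

Emit:
drive_tool(moves=[{"claw": 1, "dx": -0.03, "dy": -0.2, "dz": 0.1, "yaw": 0}])

```text
time_s: 18.62
ee_pos: [591.0, 133.8, 54.7]
ee_rot: [-178.8, 0.4, 7.5]
force: [-0.5, -7.3, 10.2]
gripper_width: 13.5
```

```bash
python3 ch.py
```

```text
t 18.62 base: x 0.75 y 41.72 z0 22.62 | tilt fwd -0.2 side -0.4 | tcp z 54.7 yaw 7.48 roll -178.8 pitch 0.4 | Fx -1.4 Fy -7.1 Fz 10.2 w 13.5 ty -1.77
```

Emit:
drive_tool(moves=[{"claw": 1, "dx": -0.06, "dy": -0.2, "dz": 0.11, "yaw": 0.03}])

```text
time_s: 18.75
ee_pos: [590.7, 135.2, 54.6]
ee_rot: [-179.1, 0.3, 7.3]
force: [0.3, -7.8, 9.6]
gripper_width: 13.8
```

```bash
python3 ch.py
```

```text
t 18.75 base: x 0.77 y 42.99 z0 22.51 | tilt fwd 0.1 side -0.5 | tcp z 54.6 yaw 7.32 roll -179.1 pitch 0.3 | Fx -0.7 Fy -7.8 Fz 9.6 w 13.8 ty -1.92
```

Emit:
drive_tool(moves=[{"claw": 1, "dx": -0.06, "dy": -0.2, "dz": 0.11, "yaw": 0.03}])

```text
time_s: 18.88
ee_pos: [590.6, 136.3, 54.6]
ee_rot: [-179.4, 0.1, 7.2]
force: [0.4, -9.1, 11.0]
gripper_width: 13.5
```

```bash
python3 ch.py
```

```text
t 18.88 base: x 0.84 y 43.96 z0 22.46 | tilt fwd 0.4 side -0.7 | tcp z 54.6 yaw 7.19 roll -179.4 pitch 0.1 | Fx -0.8 Fy -9.1 Fz 11.0 w 13.5 ty -2.18
```

Emit:
drive_tool(moves=[{"claw": 1, "dx": -0.09, "dy": -0.22, "dz": 0.1, "yaw": 0}])

```text
time_s: 19.0
ee_pos: [590.2, 137.5, 54.6]
ee_rot: [-179.7, -0.1, 7.3]
force: [1.7, -9.8, 8.3]
gripper_width: 13.9
```

```bash
python3 ch.py
```

```text
t 19.00 base: x 0.75 y 45.05 z0 22.55 | tilt fwd 0.7 side -0.9 | tcp z 54.6 yaw 7.32 roll -179.7 pitch -0.1 | Fx 0.5 Fy -9.9 Fz 8.3 w 13.9 ty -2.23
```

Emit:
drive_tool(moves=[{"claw": 1, "dx": -0.1, "dy": -0.2, "dz": 0.1, "yaw": 0}])

```text
time_s: 19.12
ee_pos: [590.0, 138.1, 54.7]
ee_rot: [179.9, -0.4, 7.4]
force: [2.1, -10.5, 7.6]
gripper_width: 13.5
```

```bash
python3 ch.py
```

```text
t 19.12 base: x 0.75 y 45.51 z0 22.63 | tilt fwd 1.1 side -1.2 | tcp z 54.7 yaw 7.44 roll 179.9 pitch -0.4 | Fx 0.7 Fy -10.6 Fz 7.6 w 13.5 ty -2.30
```

Emit:
drive_tool(moves=[{"claw": 1, "dx": -0.12, "dy": -0.1, "dz": 0, "yaw": 0.03}])

```text
time_s: 19.25
ee_pos: [589.8, 138.0, 56.4]
ee_rot: [179.7, -0.7, 7.2]
force: [3.7, -3.7, 1.6]
gripper_width: 13.5
```

```bash
python3 ch.py
```

```text
t 19.25 base: x 0.65 y 45.35 z0 24.29 | tilt fwd 1.3 side -1.5 | tcp z 56.4 yaw 7.24 roll 179.7 pitch -0.7 | Fx 3.2 Fy -4.1 Fz 1.6 w 13.5 ty -0.90
```

Emit:
drive_tool(moves=[{"claw": 1, "dx": 0, "dy": -0.08, "dz": 0, "yaw": 0}])

```text
time_s: 19.38
ee_pos: [589.8, 138.1, 56.5]
ee_rot: [179.6, -0.7, 7.3]
force: [0.2, -4.6, -2.8]
gripper_width: 13.4
```

```bash
python3 ch.py
```

```text
t 19.38 base: x 0.72 y 45.36 z0 24.45 | tilt fwd 1.4 side -1.5 | tcp z 56.5 yaw 7.27 roll 179.6 pitch -0.7 | Fx -0.4 Fy -4.6 Fz -2.8 w 13.4 ty -1.01
```

Emit:
drive_tool(moves=[{"claw": 1, "dx": 0, "dy": -0.15, "dz": 0.2, "yaw": 0}, {"claw": 1, "dx": -0.2, "dy": -0.12, "dz": 0.12, "yaw": 0}])

```text
time_s: 19.62
ee_pos: [589.4, 138.6, 53.5]
ee_rot: [179.1, -1.2, 7.5]
force: [6.3, -7.5, 8.9]
gripper_width: 13.8
```

```bash
python3 ch.py
```

```text
t 19.62 base: x 0.53 y 45.68 z0 21.47 | tilt fwd 1.9 side -2.0 | tcp z 53.5 yaw 7.49 roll 179.1 pitch -1.2 | Fx 5.3 Fy -8.2 Fz 8.9 w 13.8 ty -1.77
```

Emit:
drive_tool(moves=[{"claw": 1, "dx": -0.28, "dy": -0.12, "dz": 0.09, "yaw": 0.03}])

```text
time_s: 19.75
ee_pos: [588.8, 138.7, 54.1]
ee_rot: [178.9, -1.8, 7.3]
force: [9.5, -8.4, 5.9]
gripper_width: 14.1
```

```bash
python3 ch.py;  python3 - <<'E'
from h import *
s=fr("scene","s6")
crop(s,262,140,50,60,10,"pics/s6.png")
E
python3 ch.py
```

```text
t 19.75 base: x 0.35 y 45.77 z0 22.09 | tilt fwd 2.1 side -2.7 | tcp z 54.1 yaw 7.34 roll 178.9 pitch -1.8 | Fx 8.4 Fy -9.5 Fz 5.9 w 14.1 ty -1.86
t 19.80 base: x 0.20 y 45.86 z0 22.27 | tilt fwd 2.1 side -2.7 | tcp z 54.3 yaw 7.34 roll 178.9 pitch -1.9 | Fx 7.4 Fy -9.6 Fz 7.3 w 13.3 ty -1.86
```

View pics/s6.png

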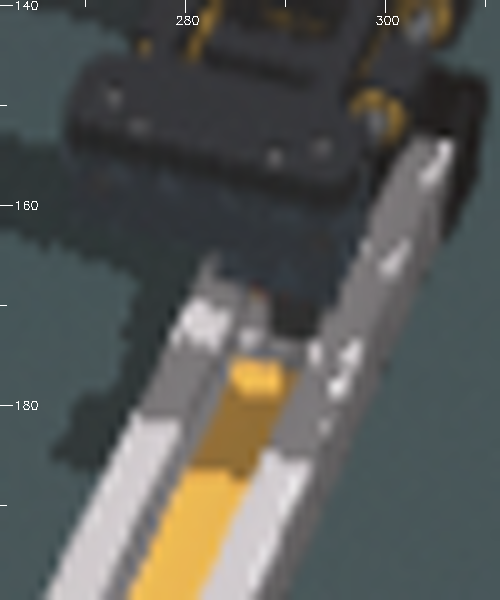

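Run:
```python
from fit import *
s=load("s6")
ps=(597.28,92.5,7.23)
def cyl(p,r,za,zb):
    q=[]
    for z in(za,zb): q+=[[r*np.cos(t),r*np.sin(t),z] for t in np.linspace(0,2*np.pi,24)]
    h=proj(s,T(p,q)); return [h[ConvexHull(h).vertices]]
o=lips(s,ps)
# slot edge at lip bottom 34 too
for xo in(0,):
    a=np.radians(7.23); c=np.array(ps[:2])+xo*np.array([np.cos(a),np.sin(a)])+45*np.array([-np.sin(a),np.cos(a)])
    o+=cyl((c[0],c[1],0),8,31,47)
    B=[[sx*18.5,sy*10,z] for z in(22,31) for sx,sy in((-1,-1),(1,-1),(1,1),(-1,1))]
    q=proj(s,T((c[0],c[1],7.23),B)); o+=[q[:4],q[4:]]
overlay(s,o,268,155,40,45,13,"pics/o9.png",((255,0,255),(255,0,255),(0,255,0),(255,255,0),(255,255,0)))
crop(s,268,155,40,45,13,"pics/o10.png")
im=np.hstack([cv2.imread("pics/o9.png"),cv2.imread("pics/o10.png")]); cv2.imwrite("pics/o11.png",cv2.resize(im,(800,int(im.shape[0]*800/im.shape[1]))))
print(c)
```

```text
[591.61662911 137.14220234]
```

View pics/o9.png

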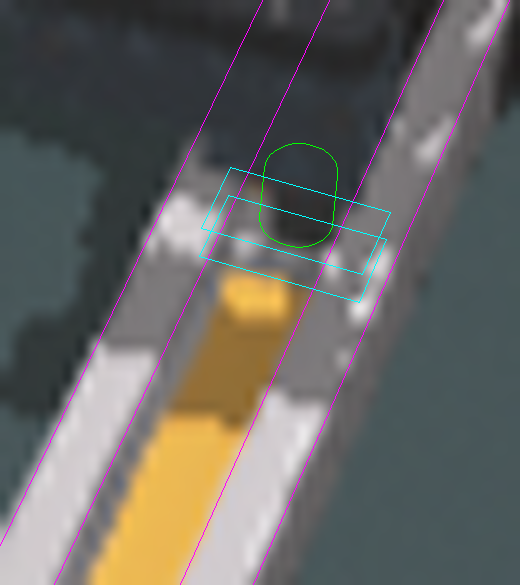

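View pics/o10.png

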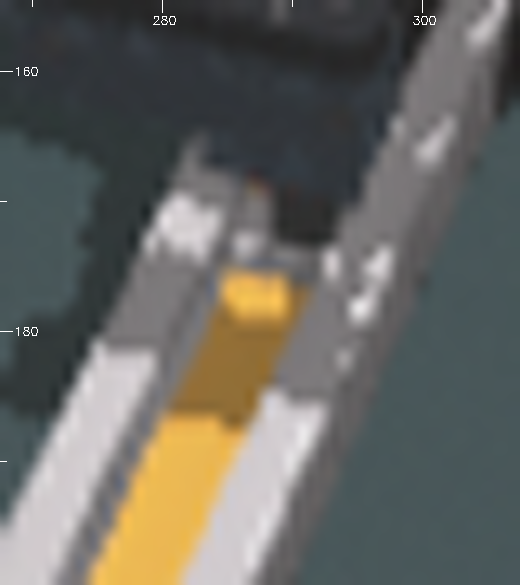

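Emit:
drive_tool(moves=[{"claw": 1, "dx": -0.36, "dy": -0.12, "dz": 0.09, "yaw": 0}])

```text
time_s: 19.92
ee_pos: [587.6, 139.0, 55.1]
ee_rot: [178.7, -2.7, 7.4]
force: [9.0, -7.7, 6.3]
gripper_width: 14.0
```

```bash
python3 ch.py
```

```text
t 19.93 base: x -0.38 y 46.10 z0 23.09 | tilt fwd 2.3 side -3.5 | tcp z 55.1 yaw 7.45 roll 178.7 pitch -2.7 | Fx 7.9 Fy -8.8 Fz 6.3 w 14.0 ty -1.73
```

Run:
```python
from fit import *
t=load("top0");s=load("scene0")
for n,f in(("top",t),("scene",s)):
    c=f["color"].astype(float)
    # lips outer+inner: whiteness centroid across, per col (top) / row(scene)
    w=np.clip(c.min(2)-120,0,None)
    pts=[]
    if n=="top":
        for u in list(range(186,246)):
            col=w[165:210,u]; v=np.arange(165,210)
            pts.append((u,(col*v).sum()/col.sum()))
        y=np.clip(c[...,1]-c[...,0]-20,0,None)
    else:
        for v in range(158,202):
            row=w[v,255:325]; u=np.arange(255,325); pts.append(((row*u).sum()/row.sum(),v))
    P=np.array(pts); W=unproj(f,P,41)[:,:2]
    k=np.polyfit(W[:,1],W[:,0],1); r=W[:,0]-np.polyval(k,W[:,1])
    print(n,"yaw",-np.degrees(np.arctan(k[0])),"x at y=42.5,137:",np.polyval(k,[42.5,137]).round(2),"rms",r.std().round(2), r[::6].round(2))
```

```text
top yaw 7.187152372357641 x at y=42.5,137: [599.3  587.38] rms 0.42 [-0.42 -0.54  0.41  0.08  0.24  0.6  -0.43 -0.03 -0.69  0.5 ]
scene yaw 7.485023011800185 x at y=42.5,137: [603.74 591.32] rms 0.63 [-0.47 -1.44  0.72  0.4   0.29  0.16  0.37 -1.25]
```

Emit:
drive_tool(moves=[{"claw": 1, "dx": 0.12, "dy": -0.05, "dz": 0.12, "yaw": 0.02}, {"claw": 1, "dx": 0.12, "dy": -0.05, "dz": 0.08, "yaw": 0}, {"claw": 1, "dx": 0.12, "dy": -0.05, "dz": 0.08, "yaw": 0}, {"claw": 1, "dx": 0.12, "dy": -0.05, "dz": 0.08, "yaw": 0}, {"claw": 1, "dx": 0.12, "dy": -0.05, "dz": 0.08, "yaw": 0}])

```text
time_s: 20.55
ee_pos: [589.4, 139.3, 53.2]
ee_rot: [178.2, -1.4, 7.3]
force: [-5.9, -4.7, 14.0]
gripper_width: 13.7
```

```bash
python3 ch.py
```

```text
t 20.55 base: x 0.71 y 45.91 z0 21.16 | tilt fwd 2.8 side -2.2 | tcp z 53.2 yaw 7.33 roll 178.2 pitch -1.4 | Fx -6.4 Fy -3.9 Fz 14.0 w 13.7 ty -1.10
```

Emit:
drive_tool(moves=[{"claw": 1, "dx": 0.1, "dy": -0.03, "dz": 0.06, "yaw": 0}, {"claw": 1, "dx": 0.1, "dy": -0.03, "dz": 0.06, "yaw": 0}, {"claw": 1, "dx": 0.1, "dy": -0.03, "dz": 0.06, "yaw": 0}, {"claw": 1, "dx": 0.1, "dy": -0.03, "dz": 0.06, "yaw": 0}, {"claw": 1, "dx": 0.1, "dy": -0.03, "dz": 0.06, "yaw": 0}])

```text
time_s: 21.18
ee_pos: [589.9, 139.5, 53.1]
ee_rot: [177.8, -0.2, 7.4]
force: [-4.6, -2.6, 11.4]
gripper_width: 13.9
```

```bash
python3 ch.py
```

```text
t 21.18 base: x 0.69 y 45.91 z0 21.07 | tilt fwd 3.2 side -1.0 | tcp z 53.1 yaw 7.36 roll 177.8 pitch -0.2 | Fx -4.9 Fy -2.0 Fz 11.4 w 13.9 ty -0.84
```

Emit:
drive_tool(moves=[{"claw": 1, "dx": 0.1, "dy": 0.02, "dz": 0.06, "yaw": 0}, {"claw": 1, "dx": 0.1, "dy": 0.02, "dz": 0.06, "yaw": 0}, {"claw": 1, "dx": 0.1, "dy": 0.02, "dz": 0.06, "yaw": 0}, {"claw": 1, "dx": 0.1, "dy": 0.02, "dz": 0.06, "yaw": 0}, {"claw": 1, "dx": 0.1, "dy": 0.02, "dz": 0.06, "yaw": 0}])

```text
time_s: 21.8
ee_pos: [590.5, 139.4, 53.0]
ee_rot: [178.0, 1.0, 7.2]
force: [-6.1, -0.2, 10.5]
gripper_width: 14.0
```

```bash
python3 ch.py
```

```text
t 21.80 base: x 0.73 y 45.80 z0 20.97 | tilt fwd 3.0 side 0.2 | tcp z 53.0 yaw 7.22 roll 178.0 pitch 1.0 | Fx -6.0 Fy 0.6 Fz 10.5 w 14.0 ty -0.24
```

Emit:
drive_tool(moves=[{"claw": 1, "dx": 0.12, "dy": 0.02, "dz": 0.07, "yaw": 0}, {"claw": 1, "dx": 0.12, "dy": 0.02, "dz": 0.07, "yaw": 0}, {"claw": 1, "dx": 0.12, "dy": 0.02, "dz": 0.07, "yaw": 0}, {"claw": 1, "dx": 0.12, "dy": 0.02, "dz": 0.07, "yaw": 0}])

```text
time_s: 22.3
ee_pos: [591.2, 139.4, 52.5]
ee_rot: [178.1, 2.0, 7.2]
force: [-6.3, -1.2, 11.1]
gripper_width: 13.7
```

```bash
python3 ch.py
```

```text
t 22.30 base: x 0.89 y 45.74 z0 20.45 | tilt fwd 2.9 side 1.2 | tcp z 52.5 yaw 7.16 roll 178.1 pitch 2.0 | Fx -6.4 Fy -0.4 Fz 11.1 w 13.7 ty -0.27
```

```bash
cat > neck.py <<'E'
import sys
from fit import *
tag=sys.argv[1]; s=fr("scene",tag)
ps=(597.28,92.5,7.23)
def cyl(p,r,za,zb):
    q=[]
    for z in(za,zb): q+=[[r*np.cos(t),r*np.sin(t),z] for t in np.linspace(0,2*np.pi,24)]
    h=proj(s,T(p,q)); return [h[ConvexHull(h).vertices]]
a=np.radians(7.23); c=np.array(ps[:2])+45*np.array([-np.sin(a),np.cos(a)])
o=lips(s,ps)+cyl((c[0],c[1],0),8,31,47)
overlay(s,o,273,160,28,26,14,"pics/a.png",((255,0,255),(255,0,255),(0,255,0)))
crop(s,273,160,28,26,14,"pics/b.png")
cv2.imwrite("pics/%s.png"%tag,np.hstack([cv2.imread("pics/a.png"),cv2.imread("pics/b.png")]))
E
python3 neck.py s7
```

```text
(no output)
```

View pics/s7.png

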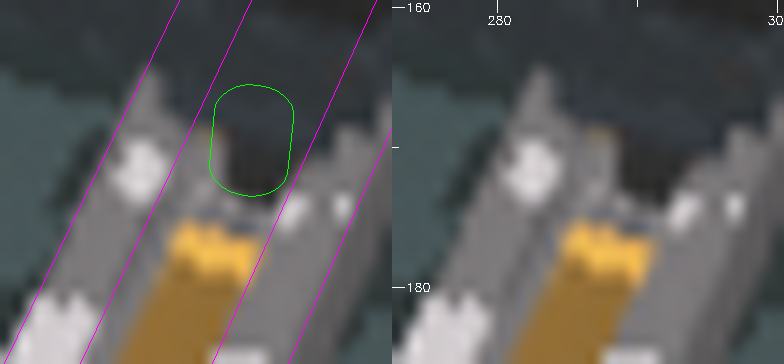

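Emit:
drive_tool(moves=[{"claw": 1, "dx": -0.32, "dy": -0.05, "dz": 0.07, "yaw": 0}])

```text
time_s: 22.48
ee_pos: [589.8, 139.5, 53.6]
ee_rot: [178.0, 1.4, 7.2]
force: [11.0, -4.5, 8.2]
gripper_width: 13.7
```

```bash
python3 ch.py; python3 neck.py s8; python3 ch.py
```

```text
t 22.48 base: x -0.13 y 45.94 z0 21.59 | tilt fwd 3.0 side 0.5 | tcp z 53.6 yaw 7.24 roll 178.0 pitch 1.4 | Fx 10.4 Fy -5.9 Fz 8.2 w 13.7 ty -1.18
t 22.52 base: x -0.51 y 45.96 z0 21.93 | tilt fwd 3.0 side 0.5 | tcp z 54.0 yaw 7.25 roll 178.0 pitch 1.3 | Fx 5.2 Fy -5.4 Fz 7.3 w 14.2 ty -0.87
```

View pics/s8.png

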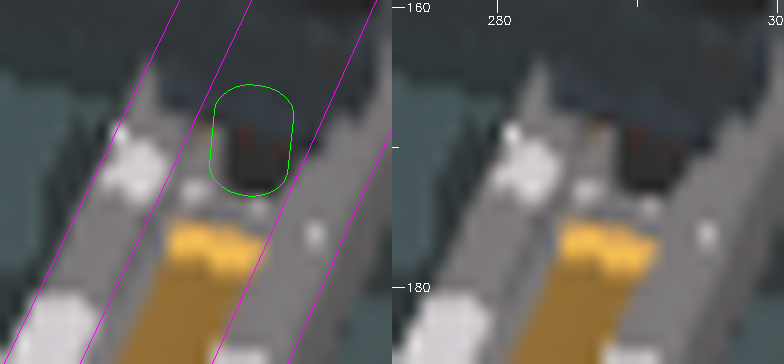

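Emit:
drive_tool(moves=[{"claw": 1, "dx": -0.15, "dy": -0.08, "dz": 0.03, "yaw": 0}, {"claw": 1, "dx": -0.05, "dy": -0.1, "dz": -0.05, "yaw": 0}])

```text
time_s: 22.78
ee_pos: [589.3, 139.7, 56.7]
ee_rot: [177.6, 0.8, 7.4]
force: [2.0, -7.3, -6.0]
gripper_width: 13.9
```

```bash
python3 ch.py
```

```text
t 22.77 base: x -0.32 y 46.05 z0 24.69 | tilt fwd 3.4 side 0.0 | tcp z 56.7 yaw 7.41 roll 177.6 pitch 0.8 | Fx 1.1 Fy -7.5 Fz -6.0 w 13.9 ty -1.45
```

Emit:
drive_tool(moves=[{"claw": 1, "dx": 0, "dy": -0.1, "dz": 0.15, "yaw": 0.02}, {"claw": 1, "dx": -0.26, "dy": -0.06, "dz": 0.1, "yaw": 0}])

```text
time_s: 23.02
ee_pos: [588.7, 139.7, 55.5]
ee_rot: [177.3, 0.2, 7.4]
force: [8.3, -3.3, 6.4]
gripper_width: 13.5
```

```bash
python3 ch.py; python3 neck.py s9; python3 ch.py
```

```text
t 23.02 base: x -0.66 y 45.99 z0 23.44 | tilt fwd 3.7 side -0.6 | tcp z 55.5 yaw 7.37 roll 177.3 pitch 0.2 | Fx 7.8 Fy -4.4 Fz 6.4 w 13.5 ty -0.91
t 23.07 base: x -0.73 y 46.01 z0 23.64 | tilt fwd 3.7 side -0.7 | tcp z 55.7 yaw 7.38 roll 177.3 pitch 0.2 | Fx 5.3 Fy -5.8 Fz 5.9 w 13.8 ty -1.08
```

View pics/s9.png

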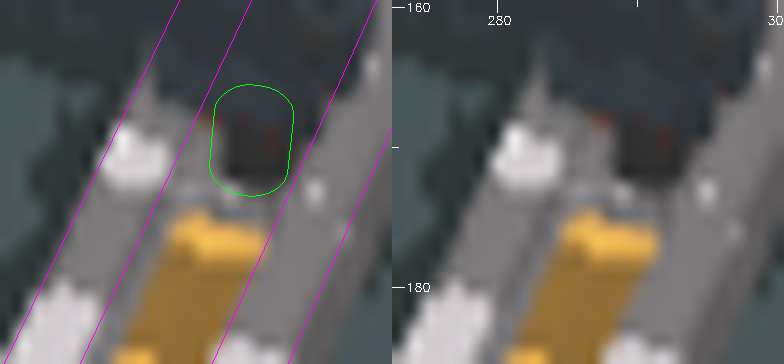

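Run:
```python
from fit import *
s=load("s9"); ps=(597.28,92.5,7.23)
for yy in(44,46):
  for xo in(0,1.5):
    a=np.radians(7.23); c=np.array(ps[:2])+yy*np.array([-np.sin(a),np.cos(a)])+xo*np.array([np.cos(a),np.sin(a)])
    q=proj(s,T((c[0],c[1],7.23),[[-12,-7,47.6],[12,-7,47.6],[-18.5,-10,32.6],[18.5,-10,32.6],[-10.5,-10,32.6],[10.5,-10,32.6]]))
    print(yy,xo,((q-[273,160]+.5)*14).round(0).tolist())
c=cv2.resize(s["color"][160:182,275:299],None,fx=24,fy=24,interpolation=cv2.INTER_NEAREST); c=np.clip(c.astype(float)*1.8,0,255).astype(np.uint8)
cv2.imwrite("pics/n9.png",c)
```

```text
44 0 [[185.0, 122.0], [299.0, 153.0], [146.0, 174.0], [319.0, 223.0], [183.0, 184.0], [281.0, 212.0]]
44 1.5 [[192.0, 124.0], [306.0, 155.0], [153.0, 176.0], [326.0, 225.0], [190.0, 186.0], [288.0, 214.0]]
46 0 [[188.0, 115.0], [302.0, 147.0], [149.0, 167.0], [322.0, 216.0], [186.0, 178.0], [284.0, 205.0]]
46 1.5 [[195.0, 117.0], [309.0, 149.0], [156.0, 169.0], [329.0, 218.0], [193.0, 180.0], [291.0, 207.0]]
```

View pics/n9.png

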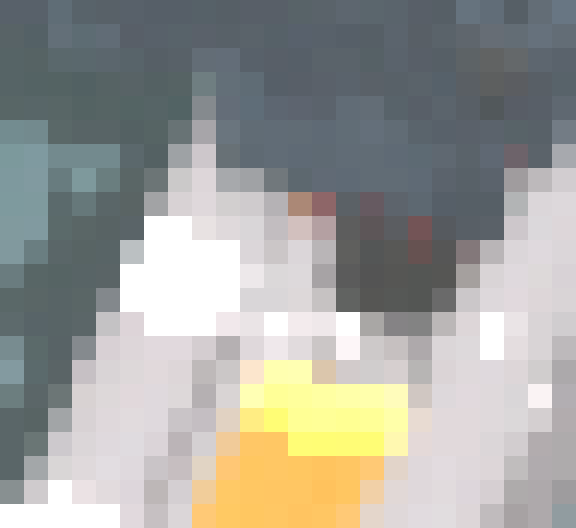

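Emit:
drive_tool(moves=[{"claw": 1, "dx": -0.36, "dy": -0.05, "dz": 0.12, "yaw": 0}])

```text
time_s: 23.2
ee_pos: [587.7, 139.6, 56.0]
ee_rot: [177.2, -0.7, 7.5]
force: [8.9, -4.9, 6.0]
gripper_width: 13.9
```

```bash
python3 ch.py
```

```text
t 23.20 base: x -1.19 y 46.00 z0 24.00 | tilt fwd 3.8 side -1.5 | tcp z 56.0 yaw 7.46 roll 177.2 pitch -0.7 | Fx 8.2 Fy -6.0 Fz 6.0 w 13.9 ty -0.95
```

Emit:
drive_tool(moves=[{"claw": 1, "dx": 0, "dy": -0.05, "dz": 0.22, "yaw": 0}, {"claw": 1, "dx": -0.34, "dy": -0.05, "dz": 0.14, "yaw": 0}])

```text
time_s: 23.45
ee_pos: [586.9, 139.6, 53.8]
ee_rot: [177.1, -1.5, 7.5]
force: [10.5, -4.3, 7.6]
gripper_width: 14.3
```

```bash
python3 ch.py
```

```text
t 23.45 base: x -1.63 y 45.96 z0 21.79 | tilt fwd 3.9 side -2.3 | tcp z 53.8 yaw 7.55 roll 177.1 pitch -1.5 | Fx 9.8 Fy -5.6 Fz 7.6 w 14.3 ty -1.02
```

Emit:
drive_tool(moves=[{"claw": 1, "dx": -0.12, "dy": -0.08, "dz": 0, "yaw": 0.02}, {"claw": 1, "dx": -0.05, "dy": -0.08, "dz": -0.03, "yaw": 0}])

```text
time_s: 23.7
ee_pos: [586.6, 139.7, 57.2]
ee_rot: [176.8, -1.9, 7.5]
force: [0.9, -6.5, 4.0]
gripper_width: 14.2
```

```bash
python3 ch.py; python3 neck.py s10; python3 ch.py
```

```text
t 23.70 base: x -1.64 y 46.01 z0 25.20 | tilt fwd 4.2 side -2.7 | tcp z 57.2 yaw 7.52 roll 176.8 pitch -1.9 | Fx 0.1 Fy -6.6 Fz 4.0 w 14.2 ty -1.47
t 23.75 base: x -1.67 y 46.02 z0 25.40 | tilt fwd 4.2 side -2.8 | tcp z 57.4 yaw 7.53 roll 176.7 pitch -1.9 | Fx -0.2 Fy -7.4 Fz 6.8 w 14.0 ty -1.49
```

View pics/s10.png

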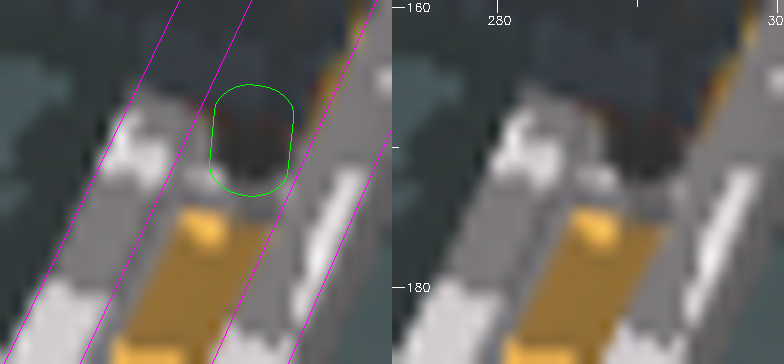

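Emit:
drive_tool(moves=[{"claw": 1, "dx": 0, "dy": -0.08, "dz": -0.02, "yaw": 0}])

```text
time_s: 23.88
ee_pos: [586.7, 139.8, 58.4]
ee_rot: [176.6, -1.9, 7.6]
force: [-0.4, -6.0, 4.8]
gripper_width: 13.6
```

```bash
python3 ch.py
```

```text
t 23.88 base: x -1.61 y 46.02 z0 26.46 | tilt fwd 4.4 side -2.8 | tcp z 58.4 yaw 7.58 roll 176.6 pitch -1.9 | Fx -1.2 Fy -5.9 Fz 4.8 w 13.6 ty -1.33
```

Emit:
drive_tool(moves=[{"claw": 1, "dx": 0, "dy": -0.08, "dz": -0.02, "yaw": 0}])

```text
time_s: 24.0
ee_pos: [586.6, 139.9, 58.7]
ee_rot: [176.4, -1.9, 7.6]
force: [3.3, -6.5, -2.0]
gripper_width: 13.6
```

```bash
python3 ch.py
```

```text
t 24.00 base: x -1.68 y 46.03 z0 26.78 | tilt fwd 4.6 side -2.7 | tcp z 58.7 yaw 7.63 roll 176.4 pitch -1.9 | Fx 2.4 Fy -6.9 Fz -2.0 w 13.6 ty -1.23
```

Emit:
drive_tool(moves=[{"claw": 1, "dx": 0.02, "dy": 0.06, "dz": 0.02, "yaw": 0.03}, {"claw": 1, "dx": 0.04, "dy": 0.06, "dz": 0.02, "yaw": 0}])

```text
time_s: 24.25
ee_pos: [586.9, 138.9, 58.5]
ee_rot: [176.6, -1.8, 7.3]
force: [-3.2, 0.9, 5.9]
gripper_width: 13.9
```

```bash
python3 ch.py
```

```text
t 24.25 base: x -1.61 y 45.07 z0 26.59 | tilt fwd 4.4 side -2.6 | tcp z 58.5 yaw 7.25 roll 176.6 pitch -1.8 | Fx -3.1 Fy 1.3 Fz 5.9 w 13.9 ty 0.13
```

Emit:
drive_tool(moves=[{"claw": 1, "dx": 0, "dy": -0.04, "dz": -0.02, "yaw": 0}], grip_force=15)

```text
time_s: 24.38
ee_pos: [586.8, 139.0, 58.7]
ee_rot: [176.5, -1.8, 7.3]
force: [2.2, -5.9, -2.1]
gripper_width: 14.0
```

```bash
python3 ch.py
```

```text
t 24.38 base: x -1.66 y 45.14 z0 26.80 | tilt fwd 4.5 side -2.6 | tcp z 58.7 yaw 7.31 roll 176.5 pitch -1.8 | Fx 1.4 Fy -6.1 Fz -2.1 w 14.0 ty -1.32
```

Emit:
drive_tool(moves=[{"claw": 1, "dx": 0, "dy": -0.04, "dz": -0.02, "yaw": 0}], grip_force=5)

```text
time_s: 24.5
ee_pos: [586.9, 139.1, 58.8]
ee_rot: [176.4, -1.8, 7.3]
force: [1.9, -4.3, -1.3]
gripper_width: 14.3
```

```bash
python3 ch.py
```

```text
t 24.50 base: x -1.54 y 45.22 z0 26.85 | tilt fwd 4.6 side -2.6 | tcp z 58.8 yaw 7.34 roll 176.4 pitch -1.8 | Fx 1.3 Fy -4.5 Fz -1.3 w 14.3 ty -0.95
```

Emit:
drive_tool(moves=[{"claw": 0.2, "dx": 0, "dy": 0, "dz": 0, "yaw": 0}, {"claw": 0.2, "dx": 0, "dy": 0, "dz": 0, "yaw": 0}, {"claw": 0.2, "dx": 0, "dy": 0, "dz": 0, "yaw": 0}])

```text
time_s: 24.88
ee_pos: [586.8, 140.8, 58.4]
ee_rot: [176.6, -1.8, 7.3]
force: [0.6, 1.1, -0.2]
gripper_width: 36.3
```

```bash
python3 ch.py; python3 neck.py s11
```

```text
t 24.88 base: x -1.39 y 46.96 z0 26.44 | tilt fwd 4.4 side -2.6 | tcp z 58.4 yaw 7.28 roll 176.6 pitch -1.8 | Fx 0.7 Fy 1.0 Fz -0.2 w 36.3 ty -0.08
```

View pics/s11.png

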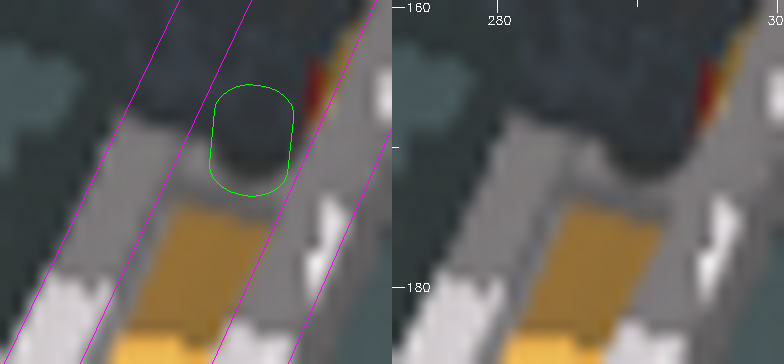

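Emit:
drive_tool(moves=[{"claw": 0, "dx": 0, "dy": 0, "dz": -0.5, "yaw": 0}, {"claw": 0, "dx": 0, "dy": 0, "dz": -1, "yaw": 0}, {"claw": 0, "dx": 0, "dy": 0, "dz": -1, "yaw": 0}, {"claw": 0, "dx": 0, "dy": 0, "dz": -1, "yaw": 0}, {"claw": 0, "dx": 0, "dy": 0, "dz": -1, "yaw": 0}])

```text
time_s: 25.55
ee_pos: [582.2, 146.6, 151.8]
ee_rot: [176.7, -1.6, 7.3]
force: [-0.2, -0.0, 0.3]
gripper_width: 45.7
```

Emit:
drive_tool(moves=[{"claw": 0, "dx": -1, "dy": 0, "dz": -1, "yaw": 0}, {"claw": 0, "dx": -1, "dy": 0, "dz": -1, "yaw": 0}, {"claw": 0, "dx": -1, "dy": -1, "dz": 0, "yaw": 0}, {"claw": 0, "dx": -1, "dy": -1, "dz": 0, "yaw": 0}, {"claw": 0, "dx": -1, "dy": -1, "dz": 0, "yaw": 0}])

```text
time_s: 26.18
ee_pos: [473.9, 197.2, 192.6]
ee_rot: [176.9, -2.3, 7.1]
force: [-0.1, 0.6, -1.1]
gripper_width: 45.6
```

Emit:
drive_tool(moves=[{"claw": 0, "dx": -1, "dy": -1, "dz": 0, "yaw": 0}, {"claw": 0, "dx": -1, "dy": -1, "dz": 0, "yaw": 0}, {"claw": 0, "dx": -1, "dy": -1, "dz": 0, "yaw": 0}, {"claw": 0, "dx": -0.5, "dy": -1, "dz": 0, "yaw": 0}, {"claw": 0, "dx": 0, "dy": -1, "dz": 0, "yaw": 0}])

```text
time_s: 26.8
ee_pos: [387.8, 291.1, 188.6]
ee_rot: [177.1, -2.5, 7.1]
force: [-1.4, 0.4, -0.4]
gripper_width: 45.7
```

```bash
python3 go.py
python3 - <<'E'
from h import *
s=fr("scene","s12");t=fr("top","t12")
crop(s,250,135,75,75,8,"pics/s12.png");crop(t,160,155,115,60,6,"pics/t12.png")
cv2.imwrite("pics/s12f.png",s["color"])
E
```

```text
t 26.8 pos [387.8 291.1 188.6] rot [177.1  -2.5   7.1] F [-1.4  0.4 -0.4] w 45.7
```

View pics/s12.png

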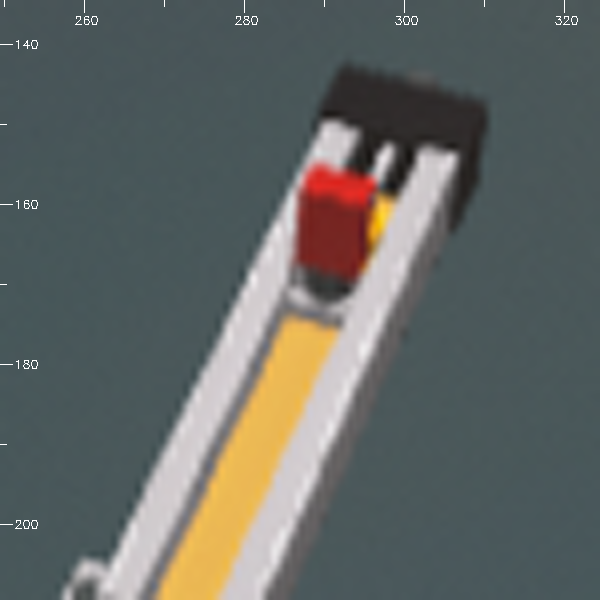

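View pics/t12.png

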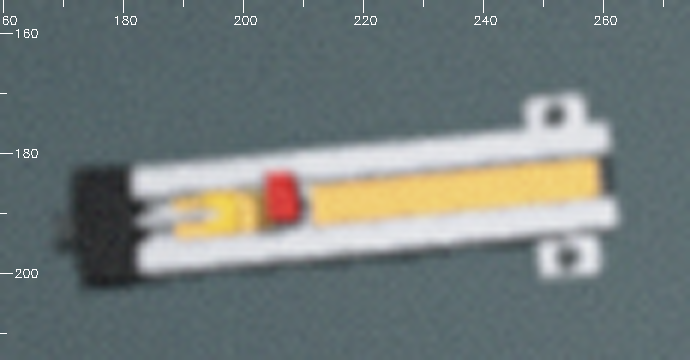

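View pics/s12f.png

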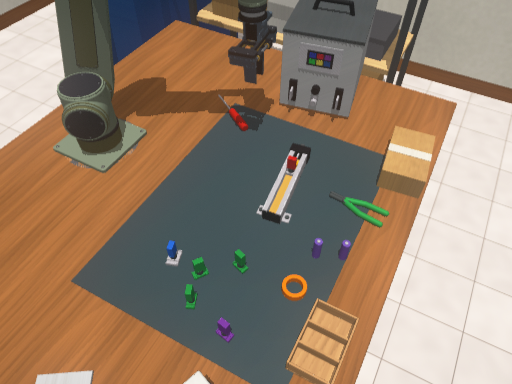

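Run:
```python
from fit import *
t0=load("top0");t1=load("t12");s1=load("s12");s0=load("scene0")
# crosspiece yellow profile: saturated yellow distinct from strip: use R-? along strip axis
def prof(f):
    c=f["color"].astype(float); y=(c[...,1]-c[...,0])
    out=[]
    for u in range(183,206):
        v=189.9-(u-200)*0.085
        vs=np.arange(v-3.2,v+3.3,.4); out.append(cv2.remap(y.astype(np.float32),np.full((1,len(vs)),u,np.float32),vs[None].astype(np.float32),1).mean())
    return np.array(out)
a,b=prof(t0),prof(t1); print(a.round(0));print(b.round(0))
us=np.arange(183,206)
def edge(p,lo,hi,lev):
    for i in range(len(p)-1):
        if us[i]>=lo and (p[i]-lev)*(p[i+1]-lev)<=0 and us[i]<hi: print("  x",us[i]+(lev-p[i])/(p[i+1]-p[i]))
for lev in(95,105): print(lev);edge(a,190,205,lev);print(" -");edge(b,188,203,lev)
for n,f,b in(("top",t1,(198,178,16,20)),("scene",s1,(280,150,22,26))):
    for z in(22,25,28,31):
        r=fitmask(f,redsoft(f),b,lambda f,p:handle(f,p,z),[589,137,7]); print(n,z,r[0].round(2),round(float(r[1]),1))
```

```text
[ -3.  -3.  -3.  -5.  -3.   9.  30.  45.  47.  45.  48.  53.  69.  92.
 108. 114. 110.  92.  78.  76.  77.  77.  77.]
[ -3.  -3.  -4.  -4.  -4.   6.  28.  44.  46.  45.  50.  67.  81.  96.
 110. 109.  89.  77.  73.  60.  45.  29.  12.]
95
  x 196.19649527966976
  x 199.8084522485733
 -
  x 195.91557717323303
  x 198.71790850162506
105
  x 196.8115319609642
  x 199.25448068976402
 -
  x 196.64082896709442
  x 198.21624860167503
top 22 [589.3  138.7    3.35] 2132.3
top 25 [589.34 138.5    4.22] 2147.2
top 28 [589.03 138.38  -1.95] 2099.6
top 31 [588.44 138.     1.47] 2119.3
scene 22 [591.46 141.3    4.76] 723.3
scene 25 [592.56 138.6    5.14] 708.7
scene 28 [593.52 135.96   5.81] 714.1
scene 31 [594.51 133.1    2.08] 676.5
```

Run:
```python
from fit import *
t0=load("top0");t1=load("t12")
us=np.arange(183,206)
for ch in("G-B","R","B"):
  for lo,hi in((-4.5,-2),(1.5,4)):
    P=[]
    for f in(t0,t1):
        c=f["color"].astype(np.float32); y={"G-B":c[...,1]-c[...,0],"R":c[...,2],"B":c[...,0]}[ch]
        out=[]
        for u in us:
            v=189.9-(u-200)*0.085; vs=np.arange(v+lo,v+hi,.4,dtype=np.float32)
            out.append(cv2.remap(y,np.full((1,len(vs)),u,np.float32),vs[None],1).mean())
        P.append(np.array(out).round(0).astype(int).tolist())
    print(ch,lo,hi);print(P[0]);print(P[1])
a=[cv2.resize(np.clip(f["color"][178:204,178:214].astype(float)*1.1,0,255).astype(np.uint8),None,fx=20,fy=11,interpolation=cv2.INTER_NEAREST) for f in(t0,t1)]
cv2.imwrite("pics/cmp.png",np.vstack(a))
```

```text
G-B -4.5 -2
[-2, -4, -3, -5, -2, 8, 25, 38, 39, 39, 44, 54, 66, 72, 74, 78, 74, 59, 48, 44, 45, 47, 47]
[-4, -4, -3, -4, -3, 8, 22, 32, 34, 37, 45, 64, 73, 76, 73, 69, 52, 43, 40, 30, 23, 14, 5]
G-B 1.5 4
[-3, -4, -5, -5, -5, 4, 32, 51, 53, 50, 52, 51, 59, 74, 81, 85, 84, 74, 60, 54, 56, 53, 52]
[-4, -3, -5, -4, -5, 1, 29, 50, 55, 54, 58, 70, 77, 80, 83, 82, 67, 58, 56, 45, 32, 24, 13]
R -4.5 -2
[104, 131, 148, 157, 165, 176, 192, 199, 200, 199, 206, 211, 218, 219, 221, 224, 225, 213, 206, 205, 206, 208, 211]
[106, 134, 151, 162, 169, 179, 189, 193, 190, 197, 202, 215, 223, 224, 224, 219, 212, 203, 193, 179, 168, 192, 209]
R 1.5 4
[80, 122, 155, 169, 169, 173, 204, 221, 223, 221, 221, 219, 220, 224, 226, 227, 228, 220, 220, 223, 227, 225, 224]
[84, 123, 158, 175, 173, 183, 212, 226, 227, 226, 227, 230, 231, 232, 230, 227, 218, 223, 227, 202, 164, 152, 148]
B -4.5 -2
[108, 136, 152, 164, 168, 162, 154, 141, 138, 141, 142, 133, 127, 122, 121, 120, 126, 128, 135, 139, 137, 137, 138]
[111, 140, 157, 169, 173, 167, 153, 144, 138, 141, 136, 127, 125, 124, 127, 125, 135, 138, 133, 131, 117, 90, 64]
B 1.5 4
[86, 126, 162, 174, 176, 164, 151, 143, 141, 141, 140, 140, 132, 122, 117, 115, 116, 118, 132, 141, 144, 144, 145]
[87, 127, 164, 182, 181, 179, 163, 149, 144, 145, 142, 133, 127, 126, 120, 117, 123, 137, 144, 129, 108, 100, 101]
```

View pics/cmp.png

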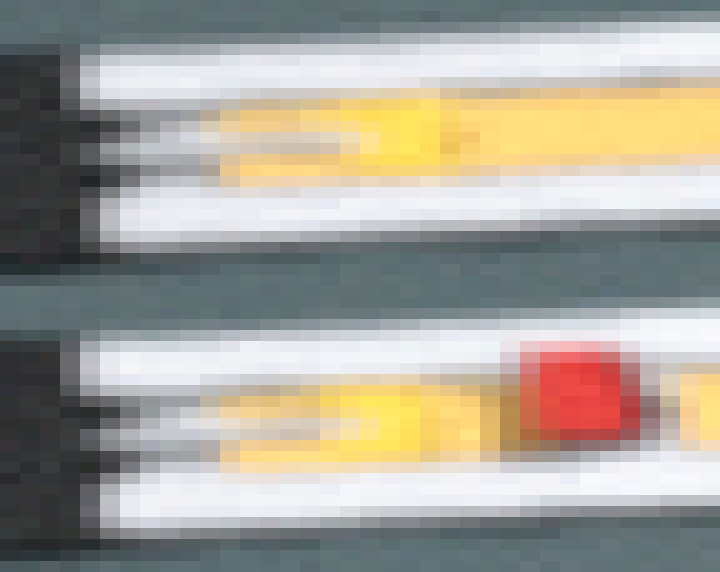

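Run:
```python
from fit import *
s=load("s12");t=load("t12")
ims=[]
for f,ps,(x0,y0,w,h),S in((s,(597.28,92.5,7.23),(278,148,30,32),13),(t,(593.6,93.8,7.2),(195,174,28,30),13)):
    a=np.radians(ps[2])
    for z0,col in((28,(0,255,0)),(25,(255,255,0))):
        c=np.array(ps[:2])+45*np.array([-np.sin(a),np.cos(a)]); p=(c[0],c[1],ps[2])
        def rect(x,y,z): return proj(f,T(p,[[-x,-y,z0+z],[x,-y,z0+z],[x,y,z0+z],[-x,y,z0+z]]))
        overlay(f,[rect(12,7,62),rect(12,7,24)]+lips(f,ps),x0,y0,w,h,S,"pics/a.png",(col,col,(255,0,255),(255,0,255)))
        ims.append(cv2.imread("pics/a.png"))
H=416
ims=[cv2.copyMakeBorder(i,0,H-i.shape[0],0,0,0) for i in ims]
cv2.imwrite("pics/s13.png",np.hstack(ims[:2]));cv2.imwrite("pics/t13.png",np.hstack(ims[2:]))
```

```text
(no output)
```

View pics/s13.png

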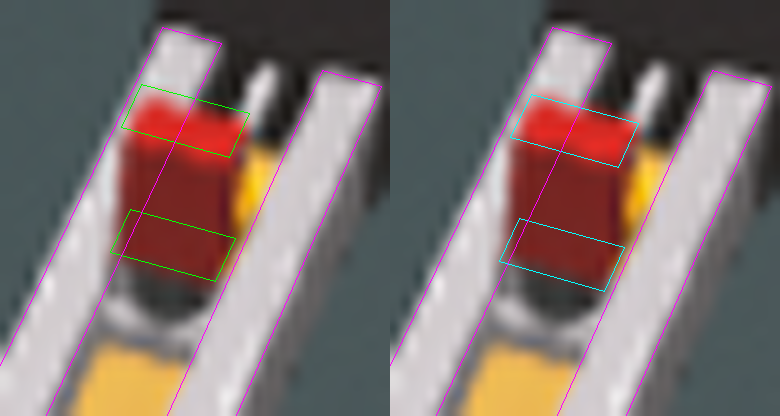

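View pics/t13.png

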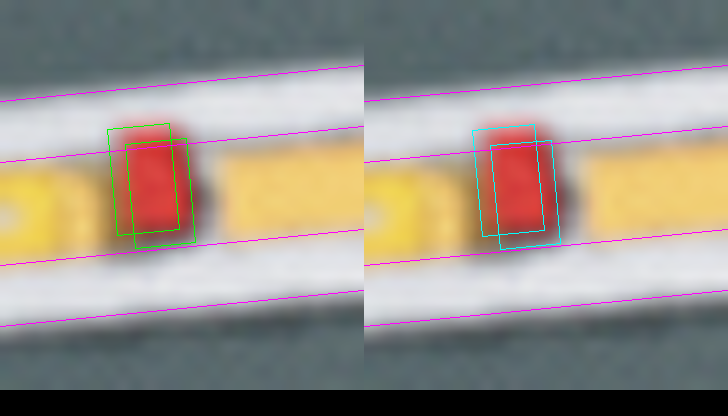

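Run:
```python
from workcell import job
print(job.job_done())
```

```text
the job is handed in; nothing more can be done
None
```

I put the red nut in lengthwise at the slot entry, pressed it to about z = 22 mm and gave it a quarter turn. I then slid it along until it met the fork, pushed the fork in, let the nut rise into the lips, released it and backed the arm off. I handed the job in at about 27 s.

**What the last checks showed:**
- **Seating:** the nut stands upright, lies across the channel, and is up in the lips. Overlays fit an underside height of about 28 mm better than 25 mm.
- **Fork push:** force and position put it at about 3 mm. The yellow crosspiece moved 3.2 to 4 mm in the top view.
- **Robot and bench:** the gripper is clear of everything, and the other items on the bench look unmoved.

**What did not go smoothly:**
- **Blocked rises:** the nut was blocked under the lips on its first two rises because it was off-centre. I pressed it down again, shifted it sideways and it then rose. The load on the lips was about 7 to 15 N during those tries.
- **Extra passes:** while feeling for the fork I slid back twice. The first was to take out tool tilt, before any contact. The second was after the fork was already pushed in about 2 mm, to feel for the contact point again.
- **Centring:** the last image fits put the nut 1 to 2 mm to the +x side. That disagrees with its clean seating, so I put it down to image bias, but it may sit near the edge of the allowed offset.

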